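# Unnest the crucibles into their support rings

## Robot

A 6-joint arm with a two-finger parallel gripper is mounted at the origin on the work surface; the furniture and walls round the work are solid. World frame = base frame: x ahead of the robot, y to its left, z up, the work surface at z = 0. Lengths are in m, angles in rad, forces in N, time in s.
With the tool pointing down it reaches from about 0.375 to 0.9 m from the base axis. Payload 3.1 kg.
Tool frame: the origin (TCP) lies midway between the tips of the shut fingers; the grasp point (between the pads) lies robot.grip_point_offset behind it (robot.grip_point_offset is the distance from the TCP to the grasp point, in m); z points along the fingers, y is the direction in which the jaws open and shut (so a half turn about z gives the same grasp; the last joint's range is limited). The gripper opens to 87 mm and grips with 3 to 60 N. Pads are 19 mm wide; open, the fingers measure 117 mm over their backs; the gripper's body (75 mm by 190 mm) begins 51 mm behind the grasp point.
Start: joints at [-1.476, 0.527, 1.433, -0, 1.181, -0.178], TCP at [0.169, -0.602, 0.201] pointing down, gripper open.
Joint ranges: [-3.08, 3.08], [-0.75, 2.2], [0.22, 2.44], [-1.43, 4.57], [0, 2.65], [-2.85, 2.85]. Speed limits (rad/s): [2.79, 2.79, 3.14, 3.14, 3.14, 3.14].

## Interface

Orientations are given as a unit quaternion [x, y, z, w].
In Python, from rig import robot, cams, hand_in gives the robot as it stands. The module is installed in compiled form; this text tells all that it offers.
- The arm moves only by the tool send_rows, never from a script. Its argument "steps" is one flat list of numbers, 5 for each row, row after row: the finger opening in m, from 0 to 0.087, then the shift along the tool's x, y, z in m, then the turn about the tool's z in rad. A call has 1 to 8 rows; each row is the pose to reach, as a shift and turn from the pose measured when the call began, along the tool's axes at that moment; what a row does not reach only later rows make up. A row lasts 1/8 s, in which the tool goes at most 62.5 mm and 10.7 degrees, less where a joint would pass 70% of its speed; a pose out of reach is approached as far as the arm can. A call with a gripper value outside its range is refused whole. The fingers move at their own pace and stop on an object; "force" is the grip in N (left out, the last holds). Time passes only in rows, so rows that repeat a pose let the fingers close. It gives the time, the measured TCP pose, the force and the opening at its end, in the units of the state.
- robot.get_obs(): the state, without advancing time (a new reading comes with each control period).
- cams.camera(name): name is "side" or "top" or "wrist"; returns a dict with "color" (384x512x3 uint8, red, green, blue), "range_z" (384x512 float32, m along the optical axis (not along the pixel's ray), 0 where there is no reading), "intrinsics" (3x3 intrinsics, pixels), "k1" (the pictures are not rectified: a ray, as slopes to the right and down, at radius r is drawn at 1 + k1 r^2 times it, then the intrinsics apply), "extrinsics" (4x4, takes a point from camera to world coordinates). Camera axes: x right, y down, z forward; pixel columns grow to the right and rows downward; lengths in m; the calibration is good to about 2 mm. A picture is of the moment at which its call begins.
- hand_in(): hands the job in, once; it reports no verdict.
The state is a dict: "time": time; "q": joint angles; "joint_velocities": joint speeds; "joint_torque": joint torques, N m; "position": TCP position; "tool_rot": TCP orientation; "ft_force": force on the tool from outside, world axes, zero at the start; "moment": the same for the moment, N m; "grip_width": finger opening in m.
Only numpy, scipy, OpenCV 4.12 (cv2) and the standard library are available. Lean on these libraries where they do the work, as an engineer would, in place of code of your own. Each camera call takes 0.05 s, during which the arm holds its last target.

## Task

Take the nest of four porcelain crucibles apart and seat each one upright in the black rubber support ring of its own size, the smallest in the smallest ring and so on up to the largest, so that its rim band rests flat on the ring. Let each one down gently without forcing it into the ring, and leave the timer and the roll of tape where they are.

Things in the scene. Friction and masses are not known exactly. Their poses are not given: they have to be found in the camera images.
- crucible_small_center (a point): The smallest of four white porcelain crucibles: open round cup 36 mm high; straight rim band 32 mm across over the top 14 mm, under it a step in to a body tapering from 17 to a 10 mm foot; wall 3 mm, inner floor 14 mm up. Starts standing loose in the next larger one, only its rim band showing above. Point: on its axis, half-way up, 18 mm below the rim; z up. 20 g +-30 percent.
- crucible_medium_center (a point): The second smallest of four white porcelain crucibles: open round cup 36 mm high; straight rim band 44 mm across over the top 14 mm, under it a step in to a body tapering from 29 to a 22 mm foot; wall 3 mm, inner floor 14 mm up. Starts standing loose in the next larger one, only its rim band showing above. Point: on its axis, half-way up, 18 mm below the rim; z up. 44 g +-30 percent.
- crucible_large_center (a point): The second largest of four white porcelain crucibles: open round cup 36 mm high; straight rim band 56 mm across over the top 14 mm, under it a step in to a body tapering from 41 to a 34 mm foot; wall 3 mm, inner floor 14 mm up. Starts standing loose in the next larger one, only its rim band showing above. Point: on its axis, half-way up, 18 mm below the rim; z up. 68 g +-30 percent.
- crucible_largest_center (a point): The largest of four white porcelain crucibles: open round cup 36 mm high; straight rim band 68 mm across over the top 14 mm, under it a step in to a body tapering from 53 to a 46 mm foot; wall 3 mm, inner floor 14 mm up. Stands on the table; the others are in it. Point: on its axis, half-way up, 18 mm below the rim; z up. 92 g +-30 percent.
- ring_small: Black rubber support ring lying on the table, the smallest of four: outside 50 mm, straight bore 22 mm, 26 mm high, does not shift. Origin at the centre of its underside, z up. The small crucible goes in foot first until its rim band rests on the ring; its half-way point is then 22 mm above the table.
- ring_medium: Black rubber support ring lying on the table, the second smallest of four: outside 62 mm, straight bore 34 mm, 26 mm high, does not shift. Origin at the centre of its underside, z up. The medium crucible goes in foot first until its rim band rests on the ring; its half-way point is then 22 mm above the table.
- ring_large: Black rubber support ring lying on the table, the second largest of four: outside 74 mm, straight bore 46 mm, 26 mm high, does not shift. Origin at the centre of its underside, z up. The large crucible goes in foot first until its rim band rests on the ring; its half-way point is then 22 mm above the table.
- ring_largest: Black rubber support ring lying on the table, the largest of four: outside 86 mm, straight bore 58 mm, 26 mm high, does not shift. Origin at the centre of its underside, z up. The largest crucible goes in foot first until its rim band rests on the ring; its half-way point is then 22 mm above the table.
- lab_timer: Bystander: white bench timer with three keys, 62 x 64 x 19 mm, lying loose on the table; origin at the centre of its underside.
- tape_roll: Bystander: roll of paper tape, 64 mm across, 19 mm high, lying flat and loose on the table; origin at the centre of its underside.

How it is judged:
At the end, for the whole second after the job is handed in: Each crucible sits in the ring of its own size: axis within 5 mm of the ring's, half-way point 19.5 to 24.5 mm above the ring's underside (not through onto the table, not perched on top), upright within 0.1 rad (6 degrees), at rest and released (horizontal distance between crucible_small_center and ring_small below 0.005 m and z of crucible_small_center in the frame of ring_small between 0.0195 and 0.0245 m and angle between each of crucible_small_center, crucible_medium_center, crucible_large_center, crucible_largest_center's own z axis and vertical below 0.1 rad and linear speed of each of crucible_small, crucible_medium, crucible_large, crucible_largest below 0.01 m/s and horizontal distance between crucible_medium_center and ring_medium below 0.005 m and z of crucible_medium_center in the frame of ring_medium between 0.0195 and 0.0245 m and horizontal distance between crucible_large_center and ring_large below 0.005 m and z of crucible_large_center in the frame of ring_large between 0.0195 and 0.0245 m and horizontal distance between crucible_largest_center and ring_largest below 0.005 m and z of crucible_largest_center in the frame of ring_largest between 0.0195 and 0.0245 m); the robot touches nothing.
It fails at once if a crucible was forced into or dropped onto its ring (more than 40 N between them) (contact force between crucible_small and ring_small above 40 N or contact force between crucible_medium and ring_medium above 40 N or contact force between crucible_large and ring_large above 40 N or contact force between crucible_largest and ring_largest above 40 N).
It fails at once if the timer or the roll of tape was shifted by more than 20 mm (distance of any of lab_timer, tape_roll from where it was at the start of the episode above 0.02 m).
It also fails if it takes over 99 s, if anything falls off the work surface, if the arm or the gripper's body presses on something with over 40 N, if the wrist force passes 120 N, or if a joint passes its speed limit or range.

## Working session

There is one attempt and no reset: what is moved stays moved. The work goes in short steps, Python scripts to look and compute and a tool call to move; the robot and the scene stay as the last step left them, time stands still between calls to the robot, and variables do not carry over. Pictures are saved under pics/ and viewed, and the job is handed in when it is done.

Besides the shell and the picture viewer there is one more tool, called after "Request:" by a JSON object that holds its "method" and its "body", one argument or row to a line. send_rows: Moves the arm, as the interface text tells. Its arguments: {"type":"object","properties":{"steps":{"type":"array","items":{"type":"number"}},"force":{"type":"number"}},"required":["steps"]}

```bash
mkdir -p pics; cat > h.py <<'E'
import numpy as np, cv2
from rig import robot, cams
def snap(name,fn):
    c=cams.camera(name); cv2.imwrite('pics/'+fn,c['color'][:,:,::-1]); np.savez('pics/'+fn+'.npz',**c); return c
def world(c):
    K=c['intrinsics'];k1=float(c['k1']);z=c['range_z'];h,w=z.shape
    u,v=np.meshgrid(np.arange(w),np.arange(h))
    p=cv2.undistortPoints(np.stack([u,v],-1).reshape(-1,1,2).astype(float),K,np.array([k1,0,0,0.])).reshape(h,w,2)
    P=np.concatenate([p*z[...,None],z[...,None]],-1)
    T=c['extrinsics']; return P@T[:3,:3].T+T[:3,3]
E
python3 - <<'E'
from h import *
o=robot.get_obs(); print(o, robot.grip_point_offset)
for n in ['top','side','wrist']:
    c=snap(n,n+'0.png'); print(n,c['intrinsics'],c['k1'],c['extrinsics'],c['range_z'].min(),c['range_z'].max())
E
```

```text
{'time': 0.0, 'q': array([-1.47552391e+00,  5.28431086e-01,  1.43388205e+00, -1.61726144e-05,
        1.18140841e+00, -1.78524439e-01]), 'joint_velocities': array([-7.89514438e-05, -2.10634505e-04,  2.09914624e-04,  1.95080547e-03,
        1.48490477e-03,  1.39709747e-03]), 'joint_torque': array([-4.09355889e-04, -4.40041995e+01, -1.76592153e+01,  6.32407120e-02,
        5.84052061e-02, -1.83475195e-04]), 'position': array([ 0.1689273 , -0.60093667,  0.19959968]), 'tool_rot': array([ 9.90643054e-01,  1.36474194e-01,  3.68246923e-05, -1.06383695e-03]), 'ft_force': array([-0.39278442, -0.41826355, -0.76114293]), 'moment': array([ 0.03579431, -0.01535031,  0.0064571 ]), 'grip_width': 0.08701748472652261} 0.0187
top [[363.5944843    0.         253.27871188]
 [  0.         363.5944843  194.81591039]
 [  0.           0.           1.        ]] -0.05998574557289679 [[-0.02247264 -0.98156587  0.1897984   0.40701902]
 [-0.99972696  0.02084786 -0.01055308  0.02504715]
 [ 0.00640165 -0.18998373 -0.98176637  0.89129671]
 [ 0.          0.          0.          1.        ]] 0.0 1.7381094
side [[443.07762484   0.         257.89723056]
 [  0.         443.07762484 192.57403319]
 [  0.           0.           1.        ]] -0.01085309692944873 [[ 0.99488144  0.06875318 -0.07405352  0.60453794]
 [ 0.0999798  -0.56341631  0.82010128 -0.6996795 ]
 [ 0.01466161 -0.82330739 -0.56740636  0.55971165]
 [ 0.          0.          0.          1.        ]] 0.0 1.5171329
wrist [[342.4591682    0.         252.83824151]
 [  0.         342.4591682  192.7492745 ]
 [  0.           0.           1.        ]] -0.0723915713331059 [[ 0.27027    -0.92042216 -0.28244854  0.24694847]
 [-0.96278113 -0.25916096 -0.07673387 -0.57833307]
 [-0.00257208  0.29267499 -0.95620852  0.38353719]
 [ 0.          0.          0.          1.        ]] 0.0 1.3804156
```

View pics/top0.png

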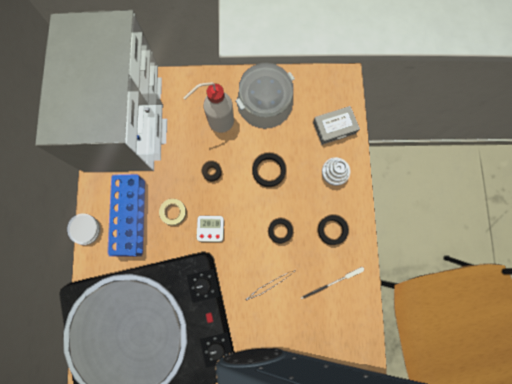

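View pics/side0.png

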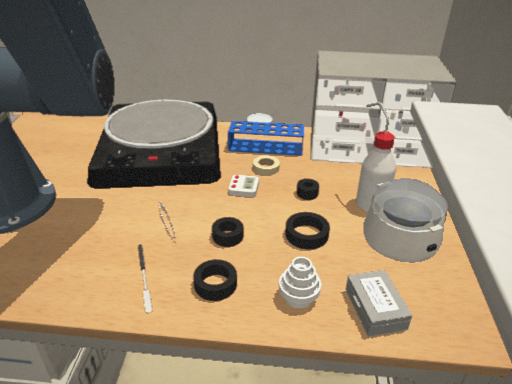

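View pics/wrist0.png

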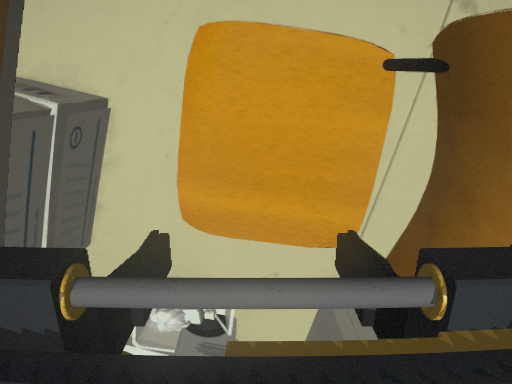

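The top picture shows the nest at (336,172) and the rings at (212,171) smallest, (281,231) medium, (333,230) large and (269,170) largest. The timer is at (210,229) and the tape at (173,212). Next I measure the positions from depth.

```bash
cat >> h.py <<'E'
from scipy.optimize import least_squares
def fitc(xy,r0=None):
    c=xy.mean(0)
    f=lambda p: np.hypot(xy[:,0]-p[0],xy[:,1]-p[1])-p[2]
    s=least_squares(f,[c[0],c[1],r0 or .03],loss='soft_l1',f_scale=.001); return s.x, np.abs(s.fun).mean()
E
python3 - <<'E'
from h import *
from scipy.ndimage import binary_dilation
for n in ['top','side']:
    c=dict(np.load(f'pics/{n}0.png.npz')); W=world(c); g=c['color'].astype(int)
    print(n)
    if n=='top': seeds=dict(small=(212,171),medium=(281,231),large=(333,230),largest=(269,170))
    else: seeds=dict(small=(308,189),medium=(228,232),large=(216,280),largest=(307,230))
    dia=dict(small=(50,22),medium=(62,34),large=(74,46),largest=(86,58))
    for k,(u,v) in seeds.items():
        c0=W[v,u,:2]
        near=(np.hypot(W[...,0]-c0[0],W[...,1]-c0[1])<.075)
        top=near&(W[...,2]>.020)&(W[...,2]<.034)&(g.sum(-1)<200)
        P=W[top]; z=np.median(P[P[:,2]>.022,2])
        # fit annulus: minimise residual outside [ri,ro]
        ro,ri=dia[k][0]/2e3,dia[k][1]/2e3
        Q=P[np.abs(P[:,2]-z)<.003,:2]
        f=lambda p:(lambda r: np.maximum(0,r-ro)+np.maximum(0,ri-r))(np.hypot(Q[:,0]-p[0],Q[:,1]-p[1]))
        s=least_squares(f,Q.mean(0),loss='soft_l1',f_scale=.001)
        r=np.hypot(*(Q-s.x).T)
        print(k,'z',z.round(4),'n',len(Q),'mean',Q.mean(0).round(4),'fit',s.x.round(4),'r',r.min().round(4),r.max().round(4))
    u,v=(336,172) if n=='top' else (300,280)
    c0=W[v,u,:2]
    near=(np.hypot(W[...,0]-c0[0],W[...,1]-c0[1])<.06)&(W[...,2]>.01)
    print('nest z hist',np.histogram(W[near][:,2],bins=np.arange(.01,.11,.004)))
    for zc,R in ((.036,34),(.058,28),(.08,22),(.102,16),(.05,28),(.064,22),(.078,16)):
        m=near&(np.abs(W[...,2]-zc)<.003); 
        if m.sum()<6: continue
        Q=W[m][:,:2]; Rm=R/1e3
        f=lambda p:(lambda r: np.maximum(0,r-Rm)+np.maximum(0,Rm-.003-r))(np.hypot(Q[:,0]-p[0],Q[:,1]-p[1]))
        s=least_squares(f,Q.mean(0),loss='soft_l1',f_scale=.001); print(zc,R,m.sum(),s.x.round(4),np.abs(s.fun).mean())
E
```

```text
top
small z 0.0264 n 183 mean [0.6365 0.1178] fit [0.6374 0.1176] r 0.011 0.0232
medium z 0.0259 n 268 mean [ 0.4863 -0.0472] fit [ 0.4863 -0.0472] r 0.0174 0.0296
large z 0.026 n 346 mean [ 0.4851 -0.1737] fit [ 0.4864 -0.1725] r 0.023 0.0357
largest z 0.0261 n 367 mean [ 0.6376 -0.024 ] fit [ 0.6376 -0.024 ] r 0.0295 0.0421
nest z hist (array([ 2,  2,  7, 57, 19, 22, 88, 41, 13, 51, 58, 20, 21, 85, 44, 13, 30,
       25,  0,  0,  0,  0,  0,  0]), array([0.01 , 0.014, 0.018, 0.022, 0.026, 0.03 , 0.034, 0.038, 0.042,
       0.046, 0.05 , 0.054, 0.058, 0.062, 0.066, 0.07 , 0.074, 0.078,
       0.082, 0.086, 0.09 , 0.094, 0.098, 0.102, 0.106]))
0.036 34 110 [ 0.6325 -0.1892] 0.002952548543354861
0.058 28 27 [ 0.634  -0.1615] 0.004554605593755807
0.08 22 34 [ 0.6319 -0.1807] 0.003633943604550838
0.05 28 97 [ 0.6317 -0.1892] 0.0026690659567509844
0.064 22 110 [ 0.6207 -0.1855] 0.004623888474826815
0.078 16 53 [ 0.6295 -0.1859] 4.989304077628e-05
side
small z 0.0263 n 182 mean [0.6394 0.1122] fit [0.6392 0.1158] r 0.0092 0.0261
medium z 0.0263 n 350 mean [ 0.4889 -0.053 ] fit [ 0.4878 -0.05  ] r 0.0163 0.0317
large z 0.0261 n 646 mean [ 0.4878 -0.18  ] fit [ 0.4867 -0.1769] r 0.0224 0.037
largest z 0.0261 n 519 mean [ 0.6406 -0.0307] fit [ 0.6395 -0.0274] r 0.0282 0.0436
nest z hist (array([ 21,  13,  12, 104,  96,  77, 205,  98,  77, 101, 141,  67,  56,
       146,  83,  68, 107,  37,   0,   0,   0,   0,   0,   0]), array([0.01 , 0.014, 0.018, 0.022, 0.026, 0.03 , 0.034, 0.038, 0.042,
       0.046, 0.05 , 0.054, 0.058, 0.062, 0.066, 0.07 , 0.074, 0.078,
       0.082, 0.086, 0.09 , 0.094, 0.098, 0.102, 0.106]))
0.036 34 253 [ 0.6284 -0.1871] 0.003048574516984911
0.058 28 89 [ 0.6283 -0.1827] 0.0012100333353201917
0.08 22 81 [ 0.6253 -0.1849] 0.00402269653691642
0.05 28 211 [ 0.6278 -0.1883] 0.002492586357856491
0.064 22 201 [ 0.6292 -0.1931] 0.0030244213700601837
0.078 16 126 [ 0.6281 -0.1888] 8.159195337157717e-05
```

```bash
python3 - <<'E'
import cv2
a=cv2.imread('pics/top0.png')[140:205,305:370];b=cv2.imread('pics/side0.png')[250:315,265:340]
cv2.imwrite('pics/crop0.png',cv2.hconcat([cv2.resize(a,(390,390)),cv2.resize(b,(390,390))]))
E
```

```text
(no output)
```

View pics/crop0.png

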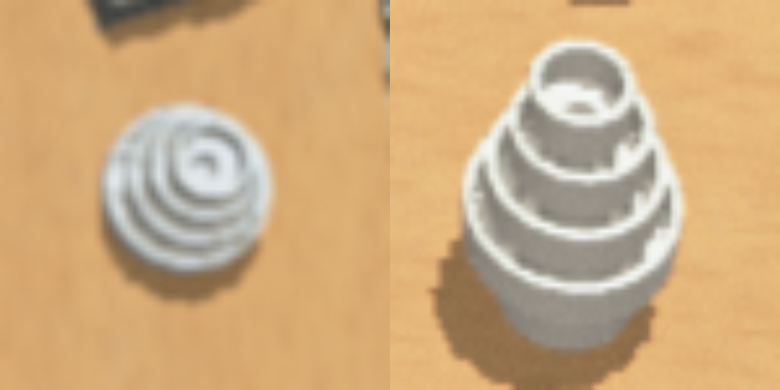

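The nest stands upright with its rims at 36, 50, 64 and 78 mm, as expected. I'll tighten the fits with narrower height bands and check for tall obstacles.

```bash
cat >> h.py <<'E'
def annfit(Q,ri,ro,p0=None):
    best=None
    # maximise count inside annulus shrunk, via penalty both sides + centroid
    f=lambda p:(lambda r: np.maximum(0,r-ro)+np.maximum(0,ri-r))(np.hypot(Q[:,0]-p[0],Q[:,1]-p[1]))
    c=Q.mean(0) if p0 is None else np.array(p0)
    g=[(np.minimum(f(c+[a,b]),.004).sum(),a,b) for a in np.arange(-.01,.0101,.0005) for b in np.arange(-.01,.0101,.0005)]
    m=min(g)[0]; s=np.array([(a,b) for v,a,b in g if v<=m+.002*1])
    return c+s.mean(0), s.std(0), m/len(Q)
E
python3 - <<'E'
from h import *
dia=dict(small=(50,22),medium=(62,34),large=(74,46),largest=(86,58))
est=dict(small=(.638,.117),medium=(.487,-.0485),large=(.4865,-.175),largest=(.6385,-.0255))
for n in ['top','side']:
    c=dict(np.load(f'pics/{n}0.png.npz')); W=world(c); g=c['color'].astype(int)
    print(n)
    for k,e in est.items():
        d=np.hypot(W[...,0]-e[0],W[...,1]-e[1]); m=(d<.055)&(np.abs(W[...,2]-.0262)<.0013)
        Q=W[m][:,:2]; c_,s_,r_=annfit(Q,dia[k][1]/2e3,dia[k][0]/2e3)
        print(k,len(Q),Q.mean(0).round(4),c_.round(4),s_.round(4),r_.round(5))
    d=np.hypot(W[...,0]-.629,W[...,1]+.187)
    for zc,R in ((.036,34),(.050,28),(.064,22),(.078,16)):
        m=(d<R/1e3+.012)&(d>R/1e3-.015)&(np.abs(W[...,2]-zc)<.0015); Q=W[m][:,:2]
        c_,s_,r_=annfit(Q,R/1e3-.003,R/1e3,(.629,-.187)); print('rim',R,len(Q),np.median(W[m][:,2]).round(4),c_.round(4),s_.round(4),r_.round(5))
c=dict(np.load('pics/top0.png.npz')); W=world(c)
m=(W[...,2]>.085)&(W[...,0]>.3)&(W[...,0]<.95)&(np.abs(W[...,1])<.4)
H,xe,ye=np.histogram2d(W[m][:,0],W[m][:,1],bins=[np.arange(.3,.96,.05),np.arange(-.4,.41,.05)])
print(ye.round(2));
for i in range(len(H)): print(xe[i].round(2),H[i].astype(int))
for (u,v) in [(210,229),(182,212),(265,95),(215,92),(335,122),(350,127)]: print((u,v),W[v,u].round(3))
E
```

```text
top
small 163 [0.6394 0.1181] [0.6402 0.1182] [0.0005 0.0004] 0.0
medium 206 [ 0.488 -0.047] [ 0.4883 -0.0473] [0.0005 0.0005] 0.0
large 257 [ 0.4875 -0.1747] [ 0.487  -0.1747] [0.0004 0.0004] 1e-05
largest 303 [ 0.6412 -0.026 ] [ 0.6406 -0.0245] [0.0003 0.0004] 0.0
rim 34 62 0.0361 [ 0.6301 -0.1874] [0.0004 0.0004] 0.00089
rim 28 58 0.05 [ 0.6299 -0.1885] [0.0003 0.0004] 0.001
rim 22 54 0.0643 [ 0.6304 -0.1879] [0.0003 0.0003] 0.00137
rim 16 35 0.078 [ 0.6295 -0.186 ] [0.0003 0.0003] 2e-05
side
small 141 [0.6397 0.1156] [0.6394 0.1166] [0.0005 0.0004] 6e-05
medium 310 [ 0.4875 -0.05  ] [ 0.4874 -0.0491] [0.0003 0.0003] 1e-05
large 562 [ 0.4868 -0.1773] [ 0.4862 -0.1766] [0.0004 0.0002] 1e-05
largest 460 [ 0.6393 -0.0284] [ 0.6398 -0.026 ] [0.0004 0.0002] 3e-05
rim 34 152 0.0361 [ 0.6278 -0.1888] [0.0003 0.0003] 0.00059
rim 28 133 0.0502 [ 0.6282 -0.1898] [0.0003 0.0003] 0.0006
rim 22 99 0.0642 [ 0.6288 -0.1888] [0.0003 0.0003] 0.00094
rim 16 90 0.0778 [ 0.6282 -0.1887] [0.0002 0.0002] 7e-05
[-0.4  -0.35 -0.3  -0.25 -0.2  -0.15 -0.1  -0.05 -0.    0.05  0.1   0.15
  0.2   0.25  0.3   
[... 260 characters left out ...]
0 0 0 0 0 0 0]
0.6 [  0   0   0   0   0   0   0   0   0   0   0   0  39 428 512 494]
0.65 [  0   0   0   0   0   0   0   0   0   0   0   0 153 710 595 593]
0.7 [  0   0   0   0   0   0   0   0   0  72  50  10 149 780 563 564]
0.75 [  0   0   0   0   0   0 192 502 358 472 323   0 165 781 543 530]
0.8 [538 550 562 572 574 590 853 997 966 355   0   0   0 767 515 513]
0.85 [495 507 510 516 523 528 589 712 625 336   0   0   0 750 491 480]
0.9 [380 382 384 378 382 385 390 402 403 271   0   0   0 604 420 415]
(210, 229) [0.495 0.122 0.015]
(182, 212) [0.537 0.189 0.019]
(265, 95) [ 0.79  -0.016  0.117]
(215, 92) [0.772 0.094 0.173]
(335, 122) [ 0.754 -0.193  0.037]
(350, 127) [ 0.74  -0.23   0.036]
```

```bash
python3 - <<'E'
from h import *
pts=[]
for n in ['top','side']:
    c=dict(np.load(f'pics/{n}0.png.npz')); W=world(c); ok=c['range_z']>0
    m=ok&(W[...,2]>.08)&(W[...,2]<.5)&(W[...,0]>.5)&(W[...,0]<.95)&(np.abs(W[...,1])<.4); 
    P=W[m]; pts.append(P)
P=np.vstack(pts)
b=P[(P[:,0]<.79)&(P[:,1]>.03)&(P[:,1]<.18)]; print('bottle',b.min(0),b.max(0),np.percentile(b,[2,50,98],axis=0))
k=P[(P[:,1]>.18)]; print('cab',k.min(0))
rng=dict(small=(.6398,.1174),medium=(.4878,-.0482),large=(.4866,-.1757),largest=(.6402,-.0253),nest=(.629,-.1883))
for nm,c in rng.items():
    print(nm, end=': ')
    for deg in range(-90,90,15):
        y=np.radians(deg); d=np.array([np.cos(y),np.sin(y)]); n=np.array([-d[1],d[0]])
        r=P[:,:2]-c; a=np.abs(r@d)-.095; e=np.abs(r@n)-.0375
        cl=np.hypot(np.maximum(a,0),np.maximum(e,0)); cl[(a<0)&(e<0)]=-1
        print(deg,(cl.min()*1000).round(0) if cl.min()>=0 else 'X',end=' | ')
    print()
E
```

```text
bottle [0.74159194 0.03073304 0.08008748] [0.7899545  0.15711964 0.22376054] [[0.74420202 0.03857852 0.08303178]
 [0.76680641 0.08171103 0.12547165]
 [0.78876988 0.13935279 0.21906982]]
cab [0.64371027 0.21406907 0.08003721]
small: -90 11.0 | -75 7.0 | -60 26.0 | -45 12.0 | -30 2.0 | -15 9.0 | 0 7.0 | 15 3.0 | 30 9.0 | 45 10.0 | 60 8.0 | 75 13.0 | 
medium: -90 100.0 | -75 88.0 | -60 89.0 | -45 94.0 | -30 87.0 | -15 91.0 | 0 107.0 | 15 130.0 | 30 147.0 | 45 151.0 | 60 142.0 | 75 121.0 | 
large: -90 90.0 | -75 82.0 | -60 66.0 | -45 43.0 | -30 26.0 | -15 31.0 | 0 32.0 | 15 26.0 | 30 38.0 | 45 62.0 | 60 80.0 | 75 89.0 | 
largest: -90 62.0 | -75 58.0 | -60 52.0 | -45 29.0 | -30 13.0 | -15 10.0 | 0 16.0 | 15 12.0 | 30 10.0 | 45 24.0 | 60 44.0 | 75 50.0 | 
nest: -90 X | -75 X | -60 X | -45 X | -30 X | -15 X | 0 X | 15 X | 30 X | 45 X | 60 X | 75 X |
```

```bash
cat >> h.py <<'E'
from scipy.spatial.transform import Rotation as R_
def go(x,y,z,yaw=.5236):
    o=robot.get_obs(); R=R_.from_quat(o['tool_rot']).as_matrix(); a=np.arctan2(R[1,0],R[0,0])
    d=R.T@(np.array([x,y,z])-o['position'])
    print('t',round(o['time'],2),'pos',o['position'].round(4),'yaw',a.round(4),'w',round(o['grip_width'],4),'F',o['ft_force'].round(2),'tilt',R[:,2].round(4)); print('shift',d.round(4),'turn',round(a-yaw,4))
E
python3 -c "
from h import *
go(.629,-.1875,.16)"
```

```text
t 0.15 pos [ 0.169  -0.6011  0.1998] yaw 0.2738 w 0.0868 F [ 0.46 -0.2  -0.06] tilt [-2.0e-04  1.7e-03 -1.0e+00]
shift [ 0.5547 -0.2737  0.0404] turn -0.2498
```

Request:
{"method": "send_rows", "body": {
  "steps": [0.056,0.0555,-0.0274,0.004,-0.025,0.056,0.111,-0.0548,0.008,-0.05,0.056,0.1664,-0.0821,0.012,-0.1,0.056,0.222,-0.1095,0.016,-0.15,0.056,0.2774,-0.137,0.02,-0.2,0.056,0.333,-0.164,0.024,-0.25,0.056,0.388,-0.1916,0.028,-0.25,0.056,0.444,-0.219,0.032,-0.25],
  "force": 10
}}

```text
time: 1.15
position: [0.5384, -0.2687, 0.168]
tool_rot: [0.966, 0.259, 0.0, -0.001]
ft_force: [0.2, -1.3, -0.7]
grip_width: 0.0559
```

```bash
python3 -c "
from h import *
go(.629,-.1875,.16)"
```

```text
t 1.15 pos [ 0.5384 -0.2687  0.168 ] yaw 0.5237 w 0.0559 F [ 0.23 -1.3  -0.67] tilt [-4.0e-04  1.6e-03 -1.0e+00]
shift [ 0.119  -0.025   0.0081] turn 0.0001
```

Request:
{"method": "send_rows", "body": {
  "steps": [0.056,0.05,-0.01,0.003,0,0.056,0.1,-0.021,0.006,0,0.056,0.119,-0.025,0.008,0,0.056,0.119,-0.025,0.008,0]
}}

```text
time: 1.65
position: [0.629, -0.1866, 0.1594]
tool_rot: [0.966, 0.26, -0.001, -0.001]
ft_force: [0.8, -0.9, -0.0]
grip_width: 0.0559
```

```bash
python3 -c "
from h import *
go(.629,-.1875,.12)
a=snap('wrist','w1.png');b=snap('side','s1.png')
cv2.imwrite('pics/m1.png',cv2.resize(cv2.hconcat([a['color'],b['color']])[:,:,::-1],(800,300)))"
```

```text
t 1.65 pos [ 0.629  -0.1866  0.1594] yaw 0.5259 w 0.0559 F [ 0.76 -0.9  -0.  ] tilt [-0.0017  0.0017 -1.    ]
shift [-0.0004  0.0009  0.0394] turn 0.0023
```

View pics/m1.png

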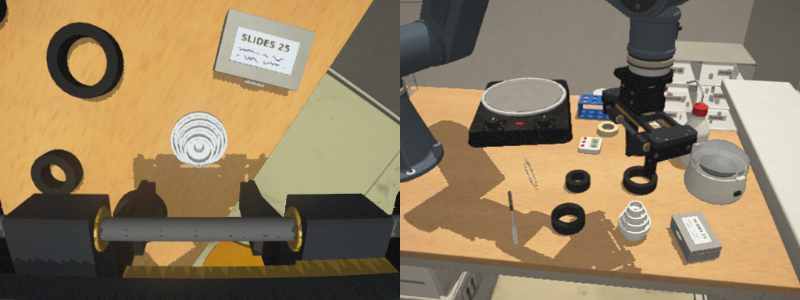

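The wrist view shows the nest centred between the fingers at about (199,138) in the left half, with the largest ring at (85,60). I'll cross-check the nest position from the wrist depth.

```bash
cat >> h.py <<'E'
RD=dict(small=(50,22),medium=(62,34),large=(74,46),largest=(86,58))
EST=dict(small=(.6398,.1174),medium=(.4878,-.0482),large=(.4866,-.1757),largest=(.6402,-.0253))
def rims(c,ctr=(.629,-.1875),L=((.036,34),(.050,28),(.064,22),(.078,16))):
    W=world(c); d=np.hypot(W[...,0]-ctr[0],W[...,1]-ctr[1])
    for zc,R in L:
        m=(c['range_z']>0)&(d<R/1e3+.012)&(d>R/1e3-.015)&(np.abs(W[...,2]-zc)<.002); Q=W[m]
        if len(Q)<10: print('rim',R,'few',len(Q)); continue
        c_,s_,r_=annfit(Q[:,:2],R/1e3-.003,R/1e3,ctr); print('rim',R,len(Q),np.median(Q[:,2]).round(4),c_.round(4),s_.round(4),r_.round(5))
def rings(c,names=RD):
    W=world(c)
    for k in names:
        e=EST[k]; d=np.hypot(W[...,0]-e[0],W[...,1]-e[1]); m=(c['range_z']>0)&(d<.055)&(np.abs(W[...,2]-.0262)<.0018); Q=W[m]
        if len(Q)<60: print(k,'few',len(Q)); continue
        c_,s_,r_=annfit(Q[:,:2],RD[k][1]/2e3,RD[k][0]/2e3,e); print(k,len(Q),np.median(Q[:,2]).round(4),c_.round(4),s_.round(4),r_.round(5))
E
python3 -c "
from h import *
c=dict(np.load('pics/w1.png.npz')); rims(c); rings(c)
W=world(c); m=(c['range_z']>0)&(c['range_z']<.26); print(W[300,:,2][::40])"
```

```text
rim 34 807 0.0358 [ 0.6285 -0.1865] [0. 0.] 0.00131
rim 28 792 0.0499 [ 0.629 -0.187] [0. 0.] 0.00134
rim 22 812 0.0642 [ 0.6292 -0.1867] [0.0002 0.0002] 0.00198
rim 16 380 0.0773 [ 0.629  -0.1862] [0.     0.0003] 2e-05
small few 0
medium 1513 0.0256 [ 0.4886 -0.0467] [0.0003 0.    ] 0.0
large 274 0.0256 [ 0.4879 -0.174 ] [0.0006 0.0005] 0.0
largest 3550 0.0257 [ 0.6407 -0.0238] [0. 0.] 0.0
[0.26920667 0.27429501 0.27507933 0.27237986 0.26919129 0.26934013
 0.26783513 0.26869553 0.268162   0.26873912 0.27421726 0.27534759
 0.27392354]
```

Request:
{"method": "send_rows", "body": {
  "steps": [0.056,-0.0004,0.0005,0.03,0.002,0.056,-0.0004,0.0005,0.06,0.002,0.056,-0.0004,0.0005,0.08,0.002,0.056,-0.0004,0.0005,0.0922,0.002,0.056,-0.0004,0.0005,0.0922,0.002]
}}

```text
time: 2.38
position: [0.6263, -0.1897, 0.067]
tool_rot: [0.966, 0.257, -0.002, -0.001]
ft_force: [-1.5, -0.8, -0.1]
grip_width: 0.056
```

```bash
python3 -c "
from h import *
go(.629,-.187,.067)
b=snap('side','s2.png')
cv2.imwrite('pics/m2.png',cv2.resize(b['color'][150:320,200:400,::-1],(800,600)[:2]))"
```

```text
t 2.38 pos [ 0.6263 -0.1897  0.067 ] yaw 0.5194 w 0.056 F [-1.49 -0.84 -0.11] tilt [-0.0037  0.0021 -1.    ]
shift [ 0.0037 -0.0011  0.    ] turn -0.0042
```

View pics/m2.png

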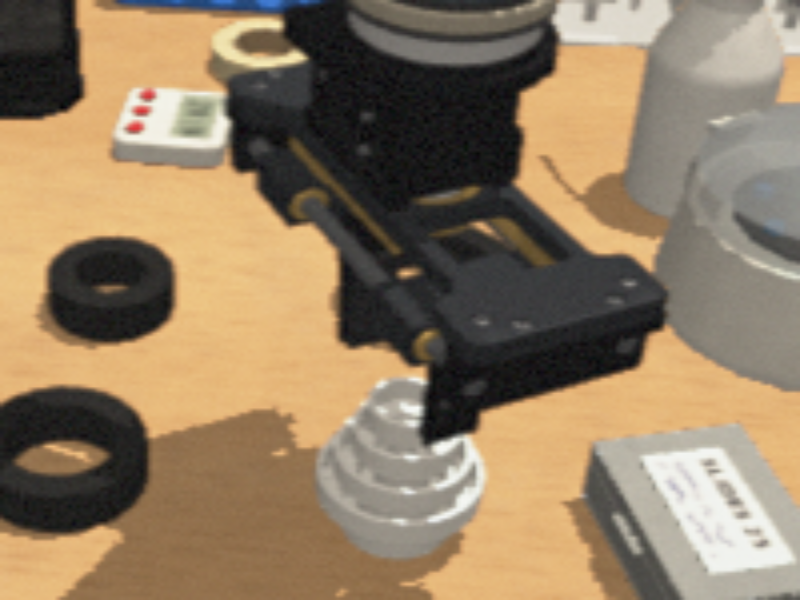

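Request:
{"method": "send_rows", "body": {
  "steps": [0.056,0.0037,-0.0011,0,-0.004,0.056,0.0037,-0.0011,0,-0.004]
}}

```text
time: 2.68
position: [0.6308, -0.1871, 0.0689]
tool_rot: [0.966, 0.259, 0.0, -0.0]
ft_force: [-0.3, -0.7, 0.0]
grip_width: 0.0564
```

```bash
python3 -c "
from h import *
go(.629,-.187,.067)"
```

```text
t 2.67 pos [ 0.6308 -0.1871  0.0689] yaw 0.5243 w 0.0564 F [-0.31 -0.67  0.04] tilt [ 0.e+00  3.e-04 -1.e+00]
shift [-0.0015 -0.001   0.0019] turn 0.0007
```

Request:
{"method": "send_rows", "body": {
  "steps": [0.056,-0.0015,-0.001,0.0015,0,0.05,-0.0015,-0.001,0.0015,0,0.042,-0.0015,-0.001,0.0015,0,0.036,-0.0015,-0.001,0.0015,0,0.03,-0.0015,-0.001,0.0015,0,0.026,-0.0015,-0.001,0.0015,0,0.026,-0.0015,-0.001,0.0015,0],
  "force": 10
}}

```text
time: 3.55
position: [0.629, -0.187, 0.0674]
tool_rot: [0.966, 0.259, 0.0, -0.0]
ft_force: [-0.2, -0.5, 0.5]
grip_width: 0.0271
```

```bash
python3 -c "
from h import *
go(.629,-.187,.16)"
```

```text
t 3.55 pos [ 0.629  -0.187   0.0674] yaw 0.5242 w 0.0271 F [-0.18 -0.45  0.49] tilt [ 0.e+00  4.e-04 -1.e+00]
shift [ 0.0001 -0.     -0.0926] turn 0.0006
```

```bash
python3 -c "
from h import *
go(.629,-.187,.16)
b=snap('side','s3.png');a=snap('wrist','w3.png')
cv2.imwrite('pics/m3.png',cv2.hconcat([cv2.resize(b['color'][200:320,230:380,::-1],(400,320)),cv2.resize(a['color'][100:360,80:440,::-1],(400,320))]))"
```

```text
t 3.55 pos [ 0.629  -0.187   0.0674] yaw 0.5242 w 0.0271 F [-0.18 -0.45  0.49] tilt [ 0.e+00  4.e-04 -1.e+00]
shift [ 0.0001 -0.     -0.0926] turn 0.0006
```

View pics/m3.png

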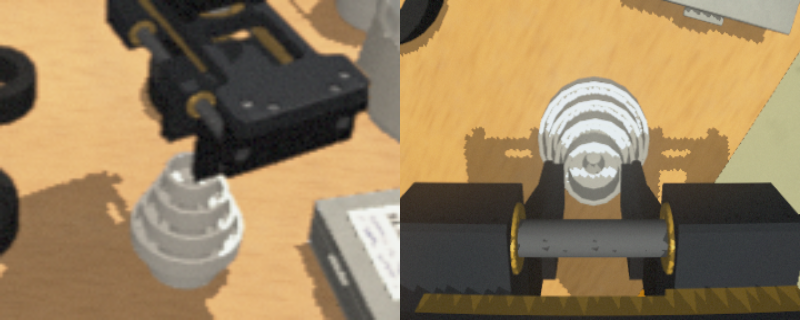

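Request:
{"method": "send_rows", "body": {
  "steps": [0.024,0,0,0,0,0.024,0,0,0,0]
}}

```text
time: 3.9
position: [0.629, -0.187, 0.0674]
tool_rot: [0.966, 0.259, 0.0, -0.0]
ft_force: [0.7, -0.1, -0.5]
grip_width: 0.024
```

```bash
python3 -c "
from h import *
go(.629,-.187,.16)
a=snap('wrist','w4.png')
cv2.imwrite('pics/m4.png',cv2.resize(a['color'][120:320,140:380,::-1],(720,600),interpolation=cv2.INTER_CUBIC))
W=world(a)
for r in range(190,250,6): print(r,[(round(float(W[r,u,0]),3),round(float(W[r,u,1]),3),round(float(W[r,u,2]),3)) for u in (225,235,255,275,285)])
rims(a)"
```

```text
t 3.9 pos [ 0.629  -0.187   0.0674] yaw 0.5242 w 0.024 F [ 0.68 -0.09 -0.51] tilt [ 0.e+00  4.e-04 -1.e+00]
shift [ 0.0001 -0.     -0.0926] turn 0.0006
190 [(0.637, -0.161, 0.044), (0.642, -0.166, 0.049), (0.649, -0.176, 0.053), (0.654, -0.187, 0.049), (0.656, -0.194, 0.044)]
196 [(0.635, -0.162, 0.05), (0.639, -0.167, 0.053), (0.648, -0.176, 0.064), (0.651, -0.189, 0.05), (0.654, -0.194, 0.05)]
202 [(0.627, -0.166, 0.036), (0.64, -0.168, 0.065), (0.642, -0.18, 0.052), (0.651, -0.188, 0.064), (0.647, -0.2, 0.036)]
208 [(0.631, -0.165, 0.058), (0.632, -0.171, 0.051), (0.642, -0.179, 0.066), (0.644, -0.193, 0.051), (0.648, -0.197, 0.055)]
214 [(0.629, -0.167, 0.062), (0.628, -0.173, 0.05), (0.642, -0.179, 0.075), (0.641, -0.195, 0.051), (0.648, -0.196, 0.065)]
220 [(0.622, -0.17, 0.051), (0.634, -0.172, 0.076), (0.636, -0.183, 0.066), (0.644, -0.192, 0.071), (0.644, -0.199, 0.062)]
226 [(0.619, -0.172, 0.052), (0.632, -0.173, 0.078), (0.629, -0.187, 0.056), (0.643, -0.192, 0.078), (0.638, -0.204, 0.053)]
232 [(0.617, -0.173, 0.056), (0.623, -0.177, 0.065), (0.626, -0.189, 0.056), (0.639, -0.194, 0.077), (0.636, -0.204, 0.059)]
238 [(0.63, -0.169, 0.096), (0.62, -0.179, 0.065), (0.624, -0.19, 0.061), (0.632, -0.199, 0.066), (0.645, -0.195, 0.096)]
244 [(0.631, -0.169, 0.103), (0.617, -0.181, 0.066), (0.623, -0.191, 0.065), (0.631, -0.199, 0.072), (0.645, -0.194, 0.103)]
rim 34 1295 0.0359 [ 0.6282 -0.187 ] [0.0003 0.    ] 0.00146
rim 28 1138 0.0499 [ 0.6285 -0.1875] [0. 0.] 0.00154
rim 22 1245 0.0644 [ 0.639 -0.181] [0. 0.] 0.00221
rim 16 634 0.0774 [ 0.629  -0.1865] [0. 0.] 2e-05
```

View pics/m4.png

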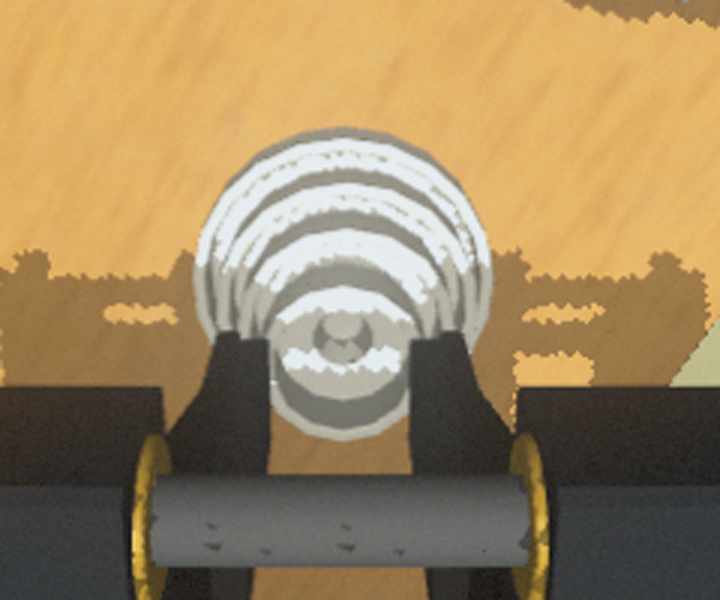

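```bash
python3 -c "
from h import *
o=robot.get_obs();R=R_.from_quat(o['tool_rot']).as_matrix()
for f in ('w3','w4'):
    c=dict(np.load('pics/'+f+'.png.npz')); W=world(c); T=(W-o['position'])@R
    print(f)
    for r in (230,232,234,236,240,246,252,258):
        print(r,[(u,)+tuple((T[r,u]*1000).round(0).astype(int)) for u in list(range(216,234,3))+list(range(272,290,3))])
"
```

```text
w3
230 [(216, np.int64(12), np.int64(-20), np.int64(-21)), (219, np.int64(0), np.int64(-21), np.int64(5)), (222, np.int64(1), np.int64(-19), np.int64(4)), (225, np.int64(-3), np.int64(-18), np.int64(13)), (228, np.int64(7), np.int64(-15), np.int64(-10)), (231, np.int64(7), np.int64(-13), np.int64(-11)), (272, np.int64(2), np.int64(10), np.int64(3)), (275, np.int64(7), np.int64(11), np.int64(-10)), (278, np.int64(7), np.int64(13), np.int64(-10)), (281, np.int64(-5), np.int64(17), np.int64(17)), (284, np.int64(-4), np.int64(18), np.int64(14)), (287, np.int64(1), np.int64(19), np.int64(4))]
232 [(216, np.int64(12), np.int64(-20), np.int64(-24)), (219, np.int64(0), np.int64(-21), np.int64(4)), (222, np.int64(-1), np.int64(-20), np.int64(5)), (225, np.int64(-4), np.int64(-18), np.int64(12)), (228, np.int64(6), np.int64(-15), np.int64(-10)), (231, np.int64(6), np.int64(-13), np.int64(-11)), (272, np.int64(0), np.int64(10), np.int64(3)), (275, np.int64(5), np.int64(11), np.int64(-9)), (278, np.int64(5), np.int64(13), np.int64(-9)), (281, np.int64(3), np.int64(15), np.int64(-5)), (284, np.in
[... 7849 characters left out ...]
p.int64(10), np.int64(13), np.int64(-43)), (287, np.int64(10), np.int64(15), np.int64(-43))]
258 [(216, np.int64(11), np.int64(-17), np.int64(-50)), (219, np.int64(10), np.int64(-16), np.int64(-49)), (222, np.int64(10), np.int64(-15), np.int64(-49)), (225, np.int64(9), np.int64(-13), np.int64(-47)), (228, np.int64(1), np.int64(-13), np.int64(-32)), (231, np.int64(-52), np.int64(-19), np.int64(68)), (272, np.int64(-10), np.int64(10), np.int64(-11)), (275, np.int64(-52), np.int64(17), np.int64(68)), (278, np.int64(4), np.int64(11), np.int64(-38)), (281, np.int64(9), np.int64(11), np.int64(-47)), (284, np.int64(10), np.int64(13), np.int64(-49)), (287, np.int64(10), np.int64(14), np.int64(-49))]
```

```bash
python3 -c "
from h import *
o=robot.get_obs();R=R_.from_quat(o['tool_rot']).as_matrix()
for f,pos in (('w1',[.629,-.1866,.1594]),('s1',[.629,-.1866,.1594]),('s2',[ 0.6263,-0.1897,0.067]),('s3',o['position']),('w4',o['position'])):
    c=dict(np.load('pics/'+f+'.png.npz')); W=world(c); T=(W-np.array(pos))@R; dark=c['color'].astype(int).sum(-1)<170
    m=dark&(c['range_z']>0)&(np.abs(T[...,0])<.014)&(np.abs(T[...,1])<.05)&(T[...,2]>-.06)&(T[...,2]<.02)
    P=T[m]; print(f,len(P),'z pct',np.percentile(P[:,2],[50,90,97,99,100]).round(4))
    for a,b in ((-.05,0),(0,.05)):
        q=P[(P[:,1]>a)&(P[:,1]<b)]
        if len(q)>5: print('  side',a,'tool z max',np.sort(q[:,2])[-5:].round(4),'y range of low ones',q[q[:,2]>-.035][:,1].min().round(4) if (q[:,2]>-.035).any() else '',q[q[:,2]>-.035][:,1].max().round(4) if (q[:,2]>-.035).any() else '')
"
```

```text
w1 2427 z pct [-0.0435 -0.0276 -0.0244 -0.0232 -0.0205]
  side -0.05 tool z max [-0.0219 -0.0218 -0.0218 -0.0211 -0.0205] y range of low ones -0.0378 -0.0285
  side 0 tool z max [-0.0227 -0.0226 -0.0226 -0.0222 -0.0214] y range of low ones 0.0267 0.0358
s1 495 z pct [-0.0381 -0.0263 -0.0239 -0.0235 -0.0214]
  side -0.05 tool z max [-0.0237 -0.0236 -0.0235 -0.0234 -0.0234] y range of low ones -0.0329 -0.0254
  side 0 tool z max [-0.0235 -0.0235 -0.023  -0.0228 -0.0214] y range of low ones 0.029 0.0389
s2 242 z pct [-0.0361 -0.026  -0.0249 -0.0237 -0.0215]
  side -0.05 tool z max [-0.0247 -0.0243 -0.0238 -0.0226 -0.0215] y range of low ones -0.0336 -0.0261
  side 0 tool z max [-0.0252 -0.025  -0.0249 -0.0247 -0.0236] y range of low ones 0.0335 0.0378
s3 253 z pct [-0.0375 -0.0271 -0.0251 -0.0244 -0.0224]
  side -0.05 tool z max [-0.0247 -0.0244 -0.0244 -0.0239 -0.0224] y range of low ones -0.0194 -0.0124
  side 0 tool z max [-0.0254 -0.0252 -0.0252 -0.0251 -0.025 ] y range of low ones 0.0188 0.0234
w4 1380 z pct [-0.0486 -0.0366 -0.0312 -0.0273 -0.0236]
  side -0.05 tool z max [-0.0249 -0.0248 -0.0245 -0.0243 -0.0236] y range of low ones -0.0218 -0.0133
  side 0 tool z max [-0.0317 -0.0315 -0.0314 -0.0307 -0.0306] y range of low ones 0.0108 0.0191
```

Both cameras put the visible fingertips about 23.5 mm above the reported TCP, so the fingers closed in the air above the cup and nothing was touched. I'll work with an effective tip height of TCP z + 0.0235.

Request:
{"method": "send_rows", "body": {
  "steps": [0.056,0,0,0,0,0.056,0,0,0,0,0.056,0,0,0,0,0.056,0,0,0.006,0,0.056,0,0,0.012,0,0.056,0,0,0.018,0,0.056,0,0,0.023,0,0.056,0,0,0.023,0]
}}

```text
time: 4.95
position: [0.6285, -0.1868, 0.0437]
tool_rot: [0.966, 0.259, -0.0, -0.001]
ft_force: [-0.4, -0.3, 0.2]
grip_width: 0.0559
```

```bash
cat >> h.py <<'E'
def tips(c):
    o=robot.get_obs();R=R_.from_quat(o['tool_rot']).as_matrix()
    W=world(c); T=(W-o['position'])@R; dark=c['color'].astype(int).sum(-1)<170
    m=dark&(c['range_z']>0)&(np.abs(T[...,0])<.014)&(np.abs(T[...,1])<.06)&(T[...,2]>-.06)&(T[...,2]<.02)
    for s in (-1,1):
        q=T[m&(T[...,1]*s>0)]; z=np.sort(q[:,2])[-8:-2].mean(); l=q[q[:,2]>z-.01]
        print('tip',s,'world z',(o['position'][2]-z).round(4),'y',l[:,1].min().round(4),l[:,1].max().round(4))
E
python3 -c "
from h import *
go(.629,-.187,.0432)
b=snap('side','s5.png');a=snap('wrist','w5.png'); tips(b); tips(a); rims(a)
cv2.imwrite('pics/m5.png',cv2.hconcat([cv2.resize(b['color'][200:320,230:380,::-1],(400,320)),cv2.resize(a['color'][100:360,80:440,::-1],(400,320))]))"
```

```text
t 4.95 pos [ 0.6285 -0.1868  0.0437] yaw 0.5243 w 0.0559 F [-0.39 -0.32  0.18] tilt [-1.1e-03  9.0e-04 -1.0e+00]
shift [0.0003 0.0004 0.0005] turn 0.0007
tip -1 world z 0.069 y -0.0341 -0.0272
tip 1 world z 0.0695 y 0.0339 0.0374
tip -1 world z 0.0675 y -0.038 -0.0288
tip 1 world z 0.0673 y 0.0264 0.0355
rim 34 1592 0.0359 [ 0.628 -0.187] [0. 0.] 0.00139
rim 28 1544 0.0499 [ 0.6285 -0.1875] [0. 0.] 0.00137
rim 22 1757 0.0643 [ 0.629 -0.187] [0. 0.] 0.00197
rim 16 818 0.0774 [ 0.6285 -0.1865] [0. 0.] 0.00025
```

View pics/m5.png

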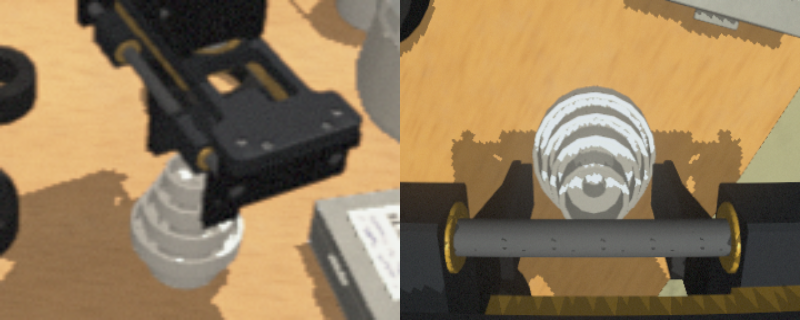

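Request:
{"method": "send_rows", "body": {
  "steps": [0.045,0,0,0,0,0.036,0,0,0,0,0.028,0,0,0,0,0.024,0,0,0,0,0.024,0,0,0,0],
  "force": 10
}}

```text
time: 5.68
position: [0.6291, -0.187, 0.0445]
tool_rot: [0.966, 0.259, 0.0, -0.0]
ft_force: [0.2, -0.6, -0.1]
grip_width: 0.0305
```

```bash
python3 -c "
from h import *
go(.629,-.187,.14)
a=snap('wrist','w6.png'); rims(a)
cv2.imwrite('pics/m6.png',cv2.resize(a['color'][120:320,140:380,::-1],(720,600),interpolation=cv2.INTER_CUBIC))"
```

```text
t 5.67 pos [ 0.6291 -0.187   0.0445] yaw 0.5243 w 0.0305 F [ 0.25 -0.63 -0.09] tilt [ 3.e-04  3.e-04 -1.e+00]
shift [-0.     -0.0001 -0.0955] turn 0.0007
rim 34 1438 0.0359 [ 0.628 -0.187] [0. 0.] 0.00141
rim 28 1109 0.0499 [ 0.6285 -0.1875] [0. 0.] 0.00146
rim 22 1366 0.0646 [ 0.639 -0.19 ] [0. 0.] 0.00217
rim 16 929 0.0774 [ 0.6285 -0.186 ] [0. 0.] 0.00058
```

View pics/m6.png

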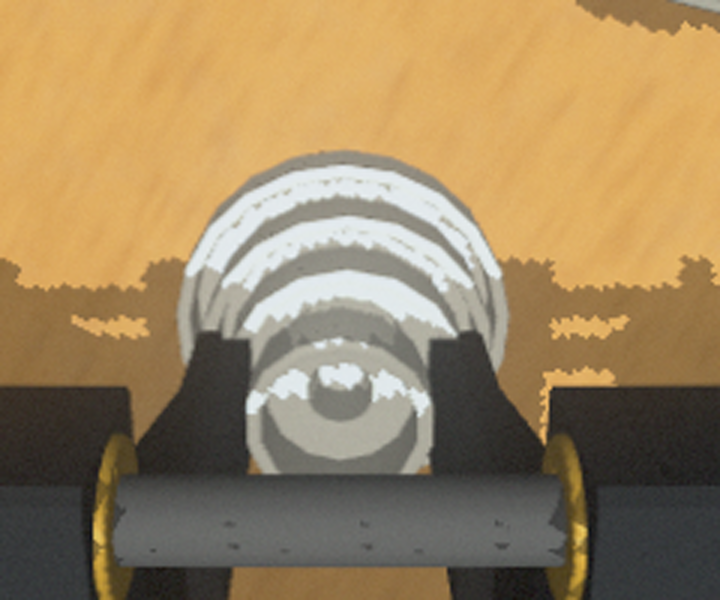

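Request:
{"method": "send_rows", "body": {
  "steps": [0.024,0,0,0,0,0.024,0,0,-0.006,0,0.024,0,0,-0.015,0,0.024,0,0,-0.03,0,0.024,0,0,-0.03,0]
}}

```text
time: 6.35
position: [0.6306, -0.1878, 0.0767]
tool_rot: [0.966, 0.259, 0.002, 0.001]
ft_force: [-0.1, 0.1, -0.4]
grip_width: 0.0304
```

```bash
python3 -c "
from h import *
go(.629,-.187,.14)
b=snap('side','s7.png');a=snap('wrist','w7.png')
cv2.imwrite('pics/m7.png',cv2.hconcat([cv2.resize(b['color'][200:320,230:380,::-1],(400,320)),cv2.resize(a['color'][100:360,80:440,::-1],(400,320))]))"
```

```text
t 6.35 pos [ 0.6306 -0.1878  0.0767] yaw 0.5243 w 0.0304 F [-0.15  0.06 -0.36] tilt [ 0.0041 -0.0016 -1.    ]
shift [-0.0008 -0.0012 -0.0633] turn 0.0007
```

View pics/m7.png

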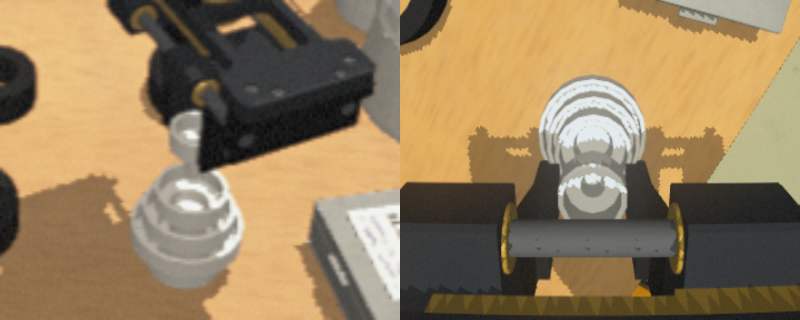

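```bash
python3 -c "
from h import *
go(.640,.1178,.10)"
```

```text
t 6.45 pos [ 0.6293 -0.1872  0.0752] yaw 0.5243 w 0.0307 F [-0.12  0.46 -0.04] tilt [ 1.1e-03 -2.0e-04 -1.0e+00]
shift [ 0.1619 -0.2586 -0.0249] turn 0.0007
```

Request:
{"method": "send_rows", "body": {
  "steps": [0.024,0.012,-0.02,-0.015,0,0.024,0.034,-0.055,-0.025,0,0.024,0.06,-0.096,-0.025,0,0.024,0.085,-0.137,-0.025,0,0.024,0.11,-0.177,-0.025,0,0.024,0.135,-0.216,-0.025,0,0.024,0.154,-0.246,-0.025,0,0.024,0.162,-0.2587,-0.025,0]
}}

```text
time: 7.45
position: [0.6391, 0.1212, 0.1006]
tool_rot: [0.965, 0.261, 0.0, 0.0]
ft_force: [0.4, -0.9, 0.7]
grip_width: 0.0309
```

```bash
python3 -c "
from h import *
a=snap('wrist','w8.png');b=snap('side','s8.png')
go(.640,.1178,.04)
rings(a);rings(b);rims(a,(.64,.1178),((.1335,16),));rims(b,(.64,.1178),((.1335,16),))
cv2.imwrite('pics/m8.png',cv2.hconcat([cv2.resize(b['color'][100:220,230:380,::-1],(400,320)),cv2.resize(a['color'][100:360,80:440,::-1],(400,320))]))"
```

```text
t 7.55 pos [0.6395 0.1199 0.1004] yaw 0.5272 w 0.0305 F [-0.51 -0.28  0.21] tilt [ 1.1e-03 -1.0e-04 -1.0e+00]
shift [-0.0007  0.002   0.0604] turn 0.0036
small 2118 0.0255 [0.6405 0.1197] [0.0002 0.0002] 0.0
medium few 0
large few 0
largest 1177 0.0255 [ 0.6404 -0.023 ] [0.0003 0.0003] 0.0
small 177 0.0264 [0.6393 0.1164] [0.0006 0.0004] 2e-05
medium 353 0.0264 [ 0.4876 -0.0489] [0.0003 0.0003] 2e-05
large 651 0.0263 [ 0.4864 -0.1764] [0.0003 0.0003] 1e-05
largest 529 0.0263 [ 0.6394 -0.026 ] [0.0003 0.0003] 3e-05
rim 16 950 0.1335 [0.6385 0.1223] [0. 0.] 0.00048
rim 16 58 0.1341 [0.6371 0.121 ] [0.0006 0.0005] 0.0018
```

View pics/m8.png

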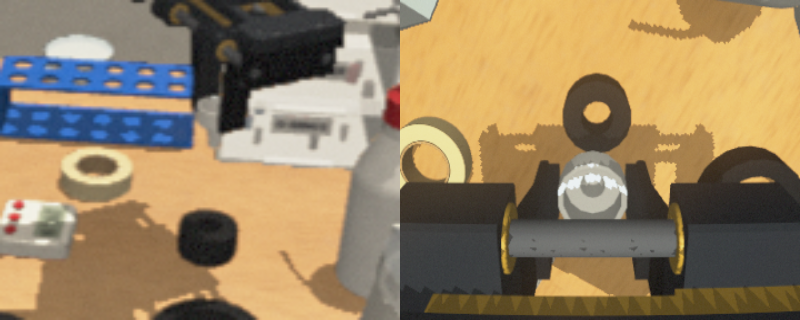

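```bash
python3 -c "
from h import *
go(.6405,.1181,.03)"
```

```text
t 7.55 pos [0.6395 0.1199 0.1004] yaw 0.5272 w 0.0305 F [-0.51 -0.28  0.21] tilt [ 1.1e-03 -1.0e-04 -1.0e+00]
shift [-0.0001  0.002   0.0704] turn 0.0036
```

Request:
{"method": "send_rows", "body": {
  "steps": [0.024,0,0.002,0,0.003,0.024,0,0.002,0.025,0.003,0.024,0,0.002,0.045,0.003,0.024,0,0.002,0.06,0.003,0.024,0,0.002,0.068,0.003,0.024,0,0.002,0.068,0.003,0.024,0,0.002,0.068,0.003]
}}

```text
time: 8.43
position: [0.6412, 0.1182, 0.033]
tool_rot: [0.966, 0.259, 0.001, 0.0]
ft_force: [-0.7, -0.7, -0.4]
grip_width: 0.0305
```

```bash
python3 -c "
from h import *
a=snap('wrist','w9.png');b=snap('side','s9.png')
go(.6405,.1181,.0075)
rings(a,['small']);rims(a,(.64,.1178),((.0655,16),))
cv2.imwrite('pics/m9.png',cv2.hconcat([cv2.resize(b['color'][120:240,230:380,::-1],(400,320)),cv2.resize(a['color'][100:360,80:440,::-1],(400,320))]))"
```

```text
t 8.53 pos [0.6413 0.1183 0.0332] yaw 0.5244 w 0.0305 F [-0.19  1.07 -0.68] tilt [ 2.7e-03 -1.0e-04 -1.0e+00]
shift [-0.0008 -0.0003  0.0257] turn 0.0008
small 2051 0.0255 [0.64   0.1197] [0.0003 0.0003] 0.0
rim 16 997 0.0657 [0.6405 0.1193] [0. 0.] 0.00061
```

View pics/m9.png

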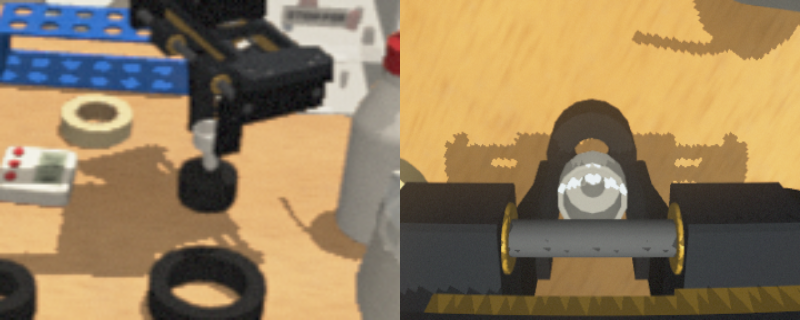

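Request:
{"method": "send_rows", "body": {
  "steps": [0.024,-0.0005,0,0.004,0,0.024,-0.0005,0,0.009,0,0.024,-0.0005,0,0.014,0,0.024,-0.0005,0,0.019,0,0.024,-0.0005,0,0.023,0,0.024,-0.0005,0,0.0255,0,0.024,-0.0005,0,0.0255,0]
}}

```text
time: 9.4
position: [0.6407, 0.118, 0.0074]
tool_rot: [0.966, 0.259, 0.001, 0.0]
ft_force: [-0.3, -0.4, 0.4]
grip_width: 0.0309
```

```bash
python3 -c "
from h import *
a=snap('wrist','w10.png')
go(.6405,.1181,.0075)
rings(a,['small']);rims(a,(.64,.1178),((.040,16),))"
```

```text
t 9.45 pos [0.6409 0.1181 0.0077] yaw 0.5244 w 0.0303 F [-0.45  0.02 -0.2 ] tilt [ 0.0027 -0.     -1.    ]
shift [-0.0003 -0.0002  0.0002] turn 0.0008
small 2192 0.0258 [0.6453 0.1214] [0. 0.] 0.0003
rim 16 977 0.0403 [0.64   0.1193] [0. 0.] 0.00052
```

Request:
{"method": "send_rows", "body": {
  "steps": [0.024,0,0,0.0006,0,0.031,0,0,0.0006,0,0.034,0,0,0.0006,0,0.04,0,0,0.0006,0,0.05,0,0,0.0006,0,0.056,0,0,0.0006,0,0.056,0,0,-0.02,0,0.056,0,0,-0.05,0]
}}

```text
time: 10.45
position: [0.6403, 0.118, 0.0584]
tool_rot: [0.966, 0.259, 0.001, 0.0]
ft_force: [-0.3, 0.0, -0.2]
grip_width: 0.0554
```

```bash
python3 -c "
from h import *
a=snap('wrist','w11.png');b=snap('side','s11.png')
go(.629,-.187,.11)
rings(a,['small']);rims(a,(.64,.1188),((.040,16),));rims(b,(.64,.1178),((.040,16),))
cv2.imwrite('pics/m11.png',cv2.hconcat([cv2.resize(b['color'][120:240,230:380,::-1],(400,320)),cv2.resize(a['color'][100:360,80:440,::-1],(400,320))]))"
```

```text
t 10.55 pos [0.6443 0.1182 0.0624] yaw 0.5244 w 0.056 F [0.34 0.14 0.91] tilt [ 1.160e-02  1.000e-04 -9.999e-01]
shift [-0.1656  0.2568 -0.0478] turn 0.0008
small 2486 0.0258 [0.6423 0.1214] [0. 0.] 0.00046
rim 16 629 0.0394 [0.6405 0.1193] [0. 0.] 2e-05
rim 16 54 0.0399 [0.6394 0.1163] [0.0003 0.0004] 0.00029
```

View pics/m11.png

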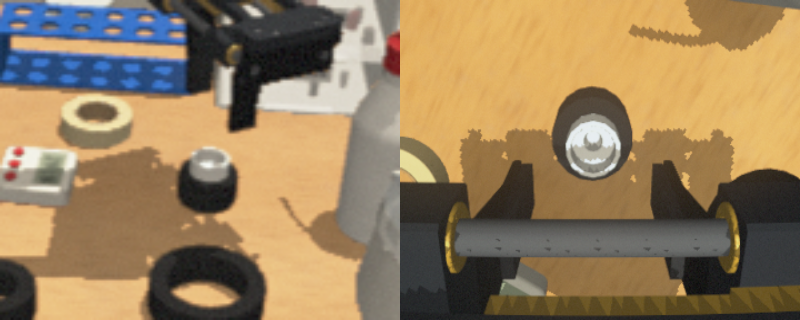

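Small is seated: rim at about 40 mm and concentric with its ring. Next is the medium one.

```bash
python3 -c "
from h import *
go(.629,-.1872,.085)"
```

```text
t 10.55 pos [0.6443 0.1182 0.0624] yaw 0.5244 w 0.056 F [0.34 0.14 0.91] tilt [ 1.160e-02  1.000e-04 -9.999e-01]
shift [-0.1659  0.2568 -0.0228] turn 0.0008
```

```bash
python3 -c "
from h import *
for i in range(4): cams.camera('top')
go(.629,-.1872,.085)"
```

```text
t 10.75 pos [0.6401 0.118  0.0574] yaw 0.5244 w 0.0562 F [-0.05  0.1  -0.94] tilt [ 1.6e-03 -1.0e-04 -1.0e+00]
shift [-0.1624  0.2587 -0.0276] turn 0.0008
```

Request:
{"method": "send_rows", "body": {
  "steps": [0.066,-0.02,0.032,-0.02,0,0.066,-0.05,0.08,-0.0276,0,0.066,-0.08,0.127,-0.0276,0,0.066,-0.11,0.175,-0.0276,0,0.066,-0.135,0.215,-0.0276,0,0.066,-0.155,0.247,-0.0276,0,0.066,-0.1624,0.2587,-0.0276,0,0.066,-0.1624,0.2587,-0.0276,0]
}}

```text
time: 11.75
position: [0.6284, -0.1872, 0.0842]
tool_rot: [0.966, 0.259, 0.0, -0.001]
ft_force: [-0.2, 0.6, 0.8]
grip_width: 0.0659
```

```bash
python3 -c "
from h import *
for i in range(3): a=cams.camera('wrist')
rims(a,L=((.036,34),(.050,28),(.064,22)))
go(.629,-.1872,.03)"
```

```text
rim 34 1221 0.0359 [ 0.628 -0.187] [0. 0.] 0.00141
rim 28 1753 0.0504 [ 0.6285 -0.1875] [0. 0.] 0.00226
rim 22 853 0.0634 [ 0.6295 -0.1865] [0. 0.] 2e-05
t 11.9 pos [ 0.6287 -0.1852  0.0846] yaw 0.5261 w 0.0657 F [1.44 0.59 0.41] tilt [ 4.e-04  1.e-03 -1.e+00]
shift [-0.0008  0.0019  0.0546] turn 0.0025
```

Request:
{"method": "send_rows", "body": {
  "steps": [0.066,-0.0003,0.0024,0.02,0.002,0.066,-0.0003,0.0024,0.037,0.002,0.066,-0.0003,0.0024,0.048,0.002,0.066,-0.0003,0.0024,0.0546,0.002,0.066,-0.0003,0.0024,0.0546,0.002,0.058,-0.0003,0.0024,0.0546,0.002,0.05,-0.0003,0.0024,0.0546,0.002,0.044,-0.0003,0.0024,0.0546,0.002],
  "force": 12
}}

```text
time: 12.9
position: [0.63, -0.1875, 0.0305]
tool_rot: [0.966, 0.259, 0.001, -0.0]
ft_force: [0.1, -0.0, -0.3]
grip_width: 0.0481
```

```bash
python3 -c "
from h import *
for i in range(2): a=cams.camera('wrist')
rims(a,L=((.050,28),(.064,22))); tips(a)
go(.629,-.1872,.03)"
```

```text
rim 28 2056 0.0506 [ 0.6285 -0.1875] [0. 0.] 0.00254
rim 22 1176 0.0635 [ 0.6295 -0.187 ] [0. 0.] 0.00058
tip -1 world z 0.0535 y -0.0329 -0.0239
tip 1 world z 0.0565 y 0.022 0.0309
t 13.0 pos [ 0.6299 -0.1875  0.0304] yaw 0.524 w 0.0455 F [ 0.63 -0.94 -0.24] tilt [ 1.e-03  7.e-04 -1.e+00]
shift [-0.0006 -0.0007  0.0004] turn 0.0004
```

Tips are about 4 mm above the large rim, so I can close and lift.

Request:
{"method": "send_rows", "body": {
  "steps": [0.038,0,0,0,0,0.036,0,0,0,0,0.036,0,0,0,0,0.036,0,0,-0.006,0,0.036,0,0,-0.016,0,0.036,0,0,-0.035,0,0.036,0,0,-0.055,0,0.036,0,0,-0.055,0],
  "force": 12
}}

```text
time: 14.0
position: [0.6318, -0.1884, 0.0886]
tool_rot: [0.966, 0.259, 0.003, 0.002]
ft_force: [-0.2, -0.3, -0.9]
grip_width: 0.0439
```

```bash
python3 -c "
from h import *
for i in range(4): a=snap('wrist','w12.png')
b=snap('side','s12.png')
go(.4882,-.0477,.085)
rims(a,(.629,-.187),((.119,22),(.05,28)))
cv2.imwrite('pics/m12.png',cv2.hconcat([cv2.resize(b['color'][180:320,230:380,::-1],(400,320)),cv2.resize(a['color'][100:360,80:440,::-1],(400,320))]))"
```

```text
t 14.25 pos [ 0.6292 -0.1872  0.0846] yaw 0.5241 w 0.0439 F [ 0.45 -0.17 -0.21] tilt [-6.0e-04  1.4e-03 -1.0e+00]
shift [-5.220e-02 -1.913e-01 -1.000e-04] turn 0.0005
rim 22 1170 0.1184 [ 0.629  -0.1865] [0. 0.] 0.00051
rim 28 655 0.0494 [ 0.6288 -0.1875] [0.0003 0.    ] 2e-05
```

View pics/m12.png

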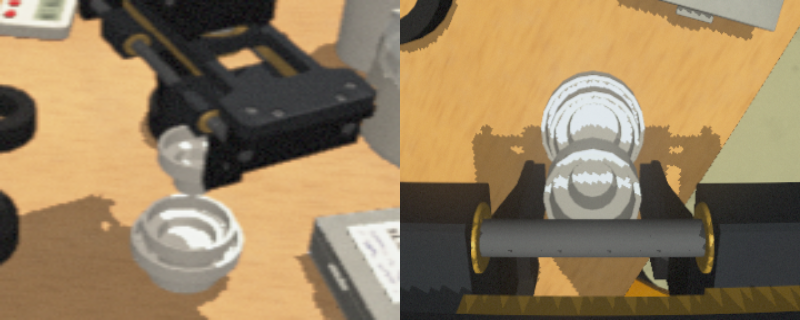

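Request:
{"method": "send_rows", "body": {
  "steps": [0.036,-0.007,-0.025,0,0,0.036,-0.017,-0.062,0,0,0.036,-0.028,-0.102,0,0,0.036,-0.039,-0.142,0,0,0.036,-0.047,-0.174,0,0,0.036,-0.0519,-0.191,0,0,0.036,-0.0519,-0.191,0,0,0.036,-0.0519,-0.191,0.03,0]
}}

```text
time: 15.25
position: [0.4929, -0.0496, 0.0563]
tool_rot: [0.966, 0.259, 0.004, 0.002]
ft_force: [0.3, -0.8, -1.2]
grip_width: 0.0443
```

```bash
python3 -c "
from h import *
for i in range(4): a=snap('wrist','w13.png')
go(.4885,-.0476,.0332)
rings(a,['medium'])
p=robot.get_obs()['position']
rims(a,p[:2],((p[2]+.0337,22),))"
```

```text
t 15.45 pos [ 0.4896 -0.0486  0.0547] yaw 0.5233 w 0.044 F [ 0.06  0.45 -0.02] tilt [-4.0e-04  1.3e-03 -1.0e+00]
shift [-0.0004 -0.0014  0.0215] turn -0.0003
medium 2595 0.0255 [ 0.488  -0.0462] [0.0003 0.    ] 0.0
rim 22 1039 0.0873 [ 0.4886 -0.0476] [0. 0.] 0.0006
```

Request:
{"method": "send_rows", "body": {
  "steps": [0.036,-0.0001,-0.0016,0.005,0,0.036,-0.0001,-0.0016,0.015,0,0.036,-0.0001,-0.0016,0.022,0,0.036,-0.0001,-0.0016,0.028,0,0.036,-0.0001,-0.0016,0.034,0,0.036,-0.0001,-0.0016,0.04,0,0.036,-0.0001,-0.0016,0.044,0,0.036,-0.0001,-0.0016,0.046,0]
}}

```text
time: 16.45
position: [0.4886, -0.0472, 0.0084]
tool_rot: [0.966, 0.259, -0.0, -0.001]
ft_force: [-0.4, -0.1, 0.2]
grip_width: 0.0444
```

```bash
python3 -c "
from h import *
for i in range(2): a=snap('wrist','w14.png')
b=snap('side','s14.png')
go(.4887,-.0473,.0072)
rings(a,['medium'])
p=robot.get_obs()['position']
rims(a,p[:2],((p[2]+.0332,22),))
cv2.imwrite('pics/m14.png',cv2.hconcat([cv2.resize(b['color'][150:290,160:310,::-1],(400,320)),cv2.resize(a['color'][100:360,80:440,::-1],(400,320))]))"
```

```text
t 16.6 pos [ 0.4887 -0.0472  0.0087] yaw 0.5233 w 0.0435 F [ 0.68 -1.   -0.16] tilt [-4.0e-04  1.3e-03 -1.0e+00]
shift [-0.      0.0001  0.0015] turn -0.0003
medium 2492 0.0256 [ 0.4926 -0.0432] [0.0002 0.0004] 0.00023
rim 22 1180 0.0414 [ 0.4882 -0.0462] [0. 0.] 0.0005
```

View pics/m14.png

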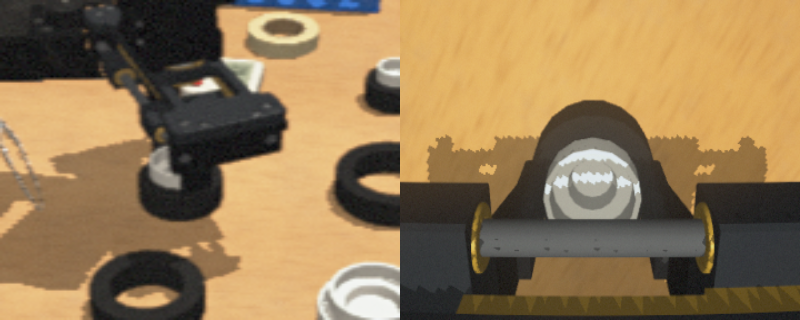

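Request:
{"method": "send_rows", "body": {
  "steps": [0.036,0,0,0.001,0,0.036,0,0,0.0018,0,0.036,0,0,0.0018,0,0.045,0,0,0.0018,0,0.05,0,0,0.0018,0,0.06,0,0,0.0018,0,0.068,0,0,0.0018,0,0.07,0,0,-0.01,0]
}}

```text
time: 17.6
position: [0.488, -0.047, 0.0185]
tool_rot: [0.966, 0.259, -0.001, -0.001]
ft_force: [0.8, -0.3, -0.5]
grip_width: 0.0676
```

Request:
{"method": "send_rows", "body": {
  "steps": [0.07,0,0,-0.02,0,0.07,0,0,-0.04,0,0.07,0,0,-0.06,0,0.07,0,0,-0.06,0]
}}

```text
time: 18.1
position: [0.4894, -0.0475, 0.0803]
tool_rot: [0.966, 0.259, 0.001, -0.0]
ft_force: [-0.3, -0.4, -0.9]
grip_width: 0.0697
```

```bash
python3 -c "
from h import *
for i in range(4): a=snap('wrist','w15.png')
b=snap('side','s15.png')
go(.629,-.1877,.07)
rims(a,(.4885,-.0465),((.040,22),)); rims(b,(.488,-.048),((.040,22),))
cv2.imwrite('pics/m15.png',cv2.hconcat([cv2.resize(b['color'][150:290,160:310,::-1],(400,320)),cv2.resize(a['color'][100:360,80:440,::-1],(400,320))]))"
```

```text
t 18.35 pos [ 0.4875 -0.047   0.0778] yaw 0.5232 w 0.07 F [-0.63  0.02  0.41] tilt [-0.0039  0.0025 -1.    ]
shift [0.0522 0.1926 0.0069] turn -0.0004
rim 22 748 0.0394 [ 0.4882 -0.046 ] [0.0003 0.    ] 2e-05
rim 22 91 0.04 [ 0.4873 -0.0492] [0.0002 0.0002] 0.00016
```

View pics/m15.png

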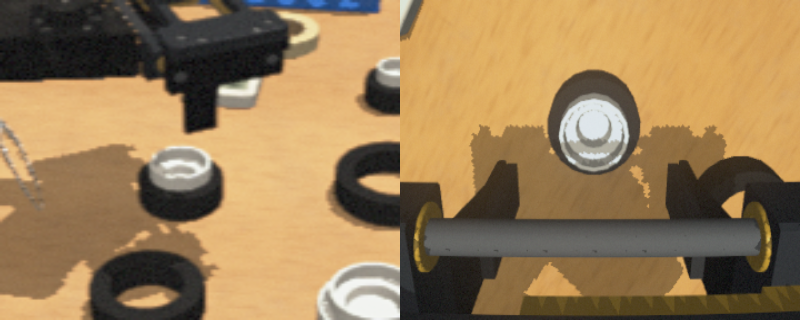

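Request:
{"method": "send_rows", "body": {
  "steps": [0.076,0.008,0.03,0.002,0,0.076,0.02,0.075,0.005,0,0.076,0.032,0.12,0.007,0,0.076,0.044,0.16,0.007,0,0.076,0.05,0.185,0.007,0,0.076,0.0522,0.1933,0.007,0,0.076,0.0522,0.1933,0.007,0,0.076,0.0522,0.1933,0.007,0]
}}

```text
time: 19.35
position: [0.6279, -0.187, 0.0694]
tool_rot: [0.966, 0.259, -0.002, -0.003]
ft_force: [-0.8, 0.4, 0.6]
grip_width: 0.076
```

```bash
python3 -c "
from h import *
for i in range(3): a=cams.camera('wrist')
rims(a,L=((.036,34),(.050,28)))
go(.6293,-.1883,.0165)"
```

```text
rim 34 2280 0.0365 [ 0.6282 -0.187 ] [0.0003 0.    ] 0.00246
rim 28 1121 0.0494 [ 0.629 -0.187] [0. 0.] 2e-05
t 19.5 pos [ 0.6287 -0.1874  0.07  ] yaw 0.5239 w 0.0759 F [-1.08 -0.12  0.58] tilt [-0.0046  0.0029 -1.    ]
shift [0.0002 0.0014 0.0535] turn 0.0003
```

Request:
{"method": "send_rows", "body": {
  "steps": [0.076,0.0005,0.0012,0.02,0,0.076,0.0005,0.0012,0.037,0,0.076,0.0005,0.0012,0.047,0,0.076,0.0005,0.0012,0.0535,0,0.076,0.0005,0.0012,0.0535,0,0.068,0.0005,0.0012,0.0535,0,0.062,0.0005,0.0012,0.0535,0,0.057,0.0005,0.0012,0.0535,0],
  "force": 15
}}

```text
time: 20.5
position: [0.6297, -0.1881, 0.017]
tool_rot: [0.966, 0.259, -0.002, -0.002]
ft_force: [-0.1, -0.6, -0.1]
grip_width: 0.0601
```

```bash
python3 -c "
from h import *
for i in range(2): a=cams.camera('wrist')
rims(a,L=((.036,34),(.050,28))); tips(a)
go(.6293,-.1883,.0165)"
```

```text
rim 34 2411 0.0365 [ 0.628  -0.1868] [0.     0.0003] 0.00241
rim 28 1453 0.0494 [ 0.629  -0.1875] [0. 0.] 0.00055
tip -1 world z 0.0399 y -0.0393 -0.03
tip 1 world z 0.0401 y 0.028 0.0371
t 20.6 pos [ 0.6296 -0.188   0.0168] yaw 0.524 w 0.0583 F [-0.03 -0.58  0.63] tilt [-0.0042  0.0027 -1.    ]
shift [-0.0004  0.0001  0.0003] turn 0.0004
```

Request:
{"method": "send_rows", "body": {
  "steps": [0.05,0,0,0,0,0.048,0,0,0,0,0.048,0,0,0,0,0.048,0,0,-0.006,0,0.048,0,0,-0.016,0,0.048,0,0,-0.035,0,0.048,0,0,-0.055,0,0.048,0,0,-0.055,0],
  "force": 15
}}

```text
time: 21.6
position: [0.6318, -0.1892, 0.075]
tool_rot: [0.966, 0.259, 0.001, 0.0]
ft_force: [-0.2, -1.1, -1.0]
grip_width: 0.0563
```

```bash
python3 -c "
from h import *
for i in range(4): a=snap('wrist','w16.png')
b=snap('side','s16.png')
go(.4872,-.175,.0717)
p=robot.get_obs()['position']
rims(a,p[:2],((p[2]+.0337,28),(.036,34))); rings(a,['large'])
cv2.imwrite('pics/m16.png',cv2.hconcat([cv2.resize(b['color'][180:320,230:380,::-1],(400,320)),cv2.resize(a['color'][100:360,80:440,::-1],(400,320))]))"
```

```text
t 21.85 pos [ 0.6291 -0.1879  0.071 ] yaw 0.524 w 0.0561 F [ 0.77 -0.36  0.07] tilt [-0.0057  0.0034 -1.    ]
shift [-0.1165 -0.0822  0.0002] turn 0.0004
rim 28 1473 0.1044 [ 0.6286 -0.1874] [0. 0.] 0.0004
rim 34 743 0.0354 [ 0.6286 -0.1866] [0.     0.0003] 2e-05
large 280 0.0254 [ 0.4877 -0.1737] [0.0016 0.0017] 0.0
```

View pics/m16.png

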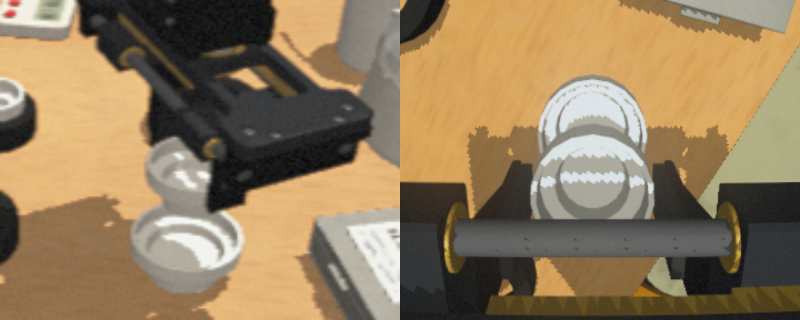

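Request:
{"method": "send_rows", "body": {
  "steps": [0.048,-0.02,-0.014,0,0,0.048,-0.05,-0.035,0,0,0.048,-0.08,-0.056,0,0,0.048,-0.105,-0.074,0,0,0.048,-0.1163,-0.082,0,0,0.048,-0.1163,-0.082,0.01,0,0.048,-0.1163,-0.082,0.02,0,0.048,-0.1163,-0.082,0.02,0]
}}

```text
time: 22.85
position: [0.4877, -0.175, 0.0506]
tool_rot: [0.966, 0.259, -0.003, -0.003]
ft_force: [-0.7, -0.3, -0.7]
grip_width: 0.056
```

```bash
python3 -c "
from h import *
for i in range(4): a=snap('wrist','w17.png')
go(.4875,-.175,.0075)
p=robot.get_obs()['position']
rims(a,p[:2],((p[2]+.0337,28),)); rings(a,['large']); rings(cams.camera('side'),['large'])"
```

```text
t 23.05 pos [ 0.4878 -0.1751  0.0518] yaw 0.5243 w 0.0561 F [ 0.95  0.6  -0.6 ] tilt [-0.0053  0.0032 -1.    ]
shift [-0.0001 -0.      0.0443] turn 0.0007
rim 28 1315 0.0844 [ 0.4873 -0.1746] [0. 0.] 0.00045
large 3010 0.0255 [ 0.4869 -0.1739] [0.0002 0.0002] 0.0
large 522 0.0262 [ 0.4866 -0.1767] [0. 0.] 1e-05
```

Request:
{"method": "send_rows", "body": {
  "steps": [0.048,0,-0.0008,0.005,0,0.048,0,-0.0008,0.013,0,0.048,0,-0.0008,0.02,0,0.048,0,-0.0008,0.026,0,0.048,0,-0.0008,0.032,0,0.048,0,-0.0008,0.038,0,0.048,0,-0.0008,0.042,0,0.048,0,-0.0008,0.043,0]
}}

```text
time: 24.1
position: [0.487, -0.1742, 0.0087]
tool_rot: [0.966, 0.259, -0.002, -0.002]
ft_force: [-0.1, 0.4, -0.7]
grip_width: 0.0563
```

```bash
python3 -c "
from h import *
for i in range(3): a=snap('wrist','w18.png')
b=snap('side','s18.png')
go(.4875,-.1745,.0072)
p=robot.get_obs()['position']
rims(a,p[:2],((p[2]+.0332,28),))
cv2.imwrite('pics/m18.png',cv2.hconcat([cv2.resize(b['color'][180:320,150:300,::-1],(400,320)),cv2.resize(a['color'][100:360,80:440,::-1],(400,320))]))"
```

```text
t 24.3 pos [ 0.4873 -0.1744  0.0092] yaw 0.5243 w 0.0562 F [-0.15  0.89 -0.92] tilt [-0.0048  0.0029 -1.    ]
shift [0.0001 0.0002 0.002 ] turn 0.0007
rim 28 1419 0.0417 [ 0.4866 -0.1736] [0.0003 0.0003] 0.00042
```

View pics/m18.png

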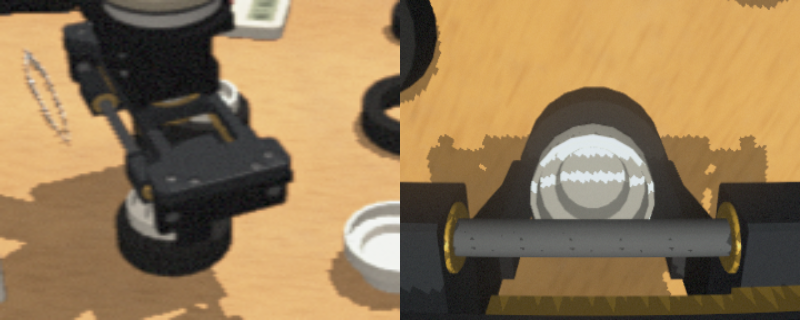

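Request:
{"method": "send_rows", "body": {
  "steps": [0.048,0,0,0.001,0,0.048,0,0,0.002,0,0.048,0,0,0.0022,0,0.057,0,0,0.0022,0,0.062,0,0,0.0022,0,0.072,0,0,0.0022,0,0.08,0,0,0.0022,0,0.084,0,0,0.0022,0]
}}

```text
time: 25.3
position: [0.4873, -0.1744, 0.007]
tool_rot: [0.966, 0.259, -0.002, -0.002]
ft_force: [0.6, -0.4, 0.4]
grip_width: 0.0811
```

Request:
{"method": "send_rows", "body": {
  "steps": [0.084,0,0,-0.01,0,0.084,0,0,-0.03,0,0.084,0,0,-0.055,0,0.084,0,0,-0.055,0]
}}

```text
time: 25.8
position: [0.4891, -0.1754, 0.064]
tool_rot: [0.966, 0.259, -0.0, -0.0]
ft_force: [-0.5, 0.5, 0.5]
grip_width: 0.0841
```

```bash
python3 -c "
from h import *
for i in range(4): a=snap('wrist','w19.png')
b=snap('side','s19.png')
go(.6292,-.1880,.06)
rims(a,(.4870,-.174),((.040,28),)); rims(b,(.4866,-.1765),((.040,28),))
cv2.imwrite('pics/m19.png',cv2.hconcat([cv2.resize(b['color'][180:320,150:300,::-1],(400,320)),cv2.resize(a['color'][100:360,80:440,::-1],(400,320))]))"
```

```text
t 26.05 pos [ 0.4869 -0.1742  0.0612] yaw 0.5242 w 0.0842 F [-0.68  0.64 -0.22] tilt [-0.0063  0.0038 -1.    ]
shift [0.1162 0.0832 0.0003] turn 0.0006
rim 28 1123 0.0394 [ 0.4865 -0.1735] [0. 0.] 2e-05
rim 28 131 0.0399 [ 0.4859 -0.1758] [0.0002 0.0002] 0.0001
```

View pics/m19.png

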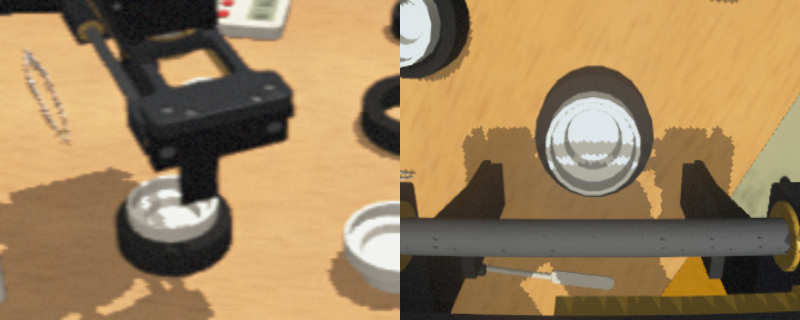

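Request:
{"method": "send_rows", "body": {
  "steps": [0.086,0.02,0.0143,0,0,0.086,0.05,0.0357,0,0,0.086,0.08,0.057,0,0,0.086,0.105,0.075,0,0,0.086,0.1158,0.0827,0,0,0.086,0.1158,0.0827,0,0,0.086,0.1158,0.0827,0,0]
}}

```text
time: 26.92
position: [0.6267, -0.1873, 0.0597]
tool_rot: [0.966, 0.259, -0.004, -0.004]
ft_force: [0.7, 0.3, -1.4]
grip_width: 0.0857
```

```bash
python3 -c "
from h import *
for i in range(4): a=snap('wrist','w20.png')
go(.6291,-.1875,.003)
rims(a,L=((.036,34),)); tips(a)
b=snap('side','s20.png')
cv2.imwrite('pics/m20.png',cv2.hconcat([cv2.resize(b['color'][180:320,230:380,::-1],(400,320)),cv2.resize(a['color'][100:360,80:440,::-1],(400,320))]))"
```

```text
t 27.12 pos [ 0.6277 -0.1877  0.0604] yaw 0.5238 w 0.0863 F [-0.3  -0.53  0.13] tilt [-0.007   0.0041 -1.    ]
shift [0.0015 0.0009 0.0574] turn 0.0002
rim 34 1357 0.0354 [ 0.6288 -0.1865] [0.0003 0.    ] 2e-05
tip -1 world z 0.0822 y -0.0531 -0.0438
tip 1 world z 0.0817 y 0.0415 0.0503
```

View pics/m20.png

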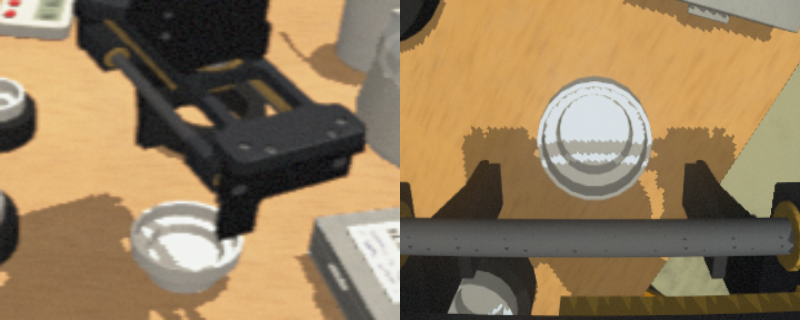

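Request:
{"method": "send_rows", "body": {
  "steps": [0.086,0.0015,0.0007,0.015,0,0.086,0.0015,0.0007,0.032,0,0.086,0.0015,0.0007,0.045,0,0.086,0.0015,0.0007,0.054,0,0.086,0.0015,0.0007,0.0574,0,0.086,0.0015,0.0007,0.0574,0,0.078,0.0015,0.0007,0.0574,0,0.072,0.0015,0.0007,0.0574,0],
  "force": 18
}}

```text
time: 28.18
position: [0.6296, -0.1876, 0.0036]
tool_rot: [0.966, 0.259, -0.002, -0.002]
ft_force: [0.4, -0.1, -0.7]
grip_width: 0.0757
```

```bash
python3 -c "
from h import *
for i in range(2): a=cams.camera('wrist')
rims(a,L=((.036,34),)); tips(a)
go(.6291,-.1875,.003)"
```

```text
rim 34 2058 0.0354 [ 0.6285 -0.1865] [0. 0.] 0.0005
tip -1 world z 0.0257 y -0.0472 -0.0377
tip 1 world z 0.0255 y 0.0359 0.0447
t 28.27 pos [ 0.6295 -0.1876  0.0035] yaw 0.5238 w 0.0733 F [-0.25 -0.38  1.43] tilt [-0.006   0.0036 -1.    ]
shift [-0.0003 -0.0002  0.0005] turn 0.0002
```

Request:
{"method": "send_rows", "body": {
  "steps": [0.064,0,0,0,0,0.06,0,0,0,0,0.06,0,0,0,0,0.06,0,0,-0.006,0,0.06,0,0,-0.016,0,0.06,0,0,-0.035,0,0.06,0,0,-0.055,0,0.06,0,0,-0.055,0],
  "force": 18
}}

```text
time: 29.28
position: [0.6319, -0.1887, 0.0617]
tool_rot: [0.966, 0.259, -0.0, -0.001]
ft_force: [0.7, -0.3, -1.4]
grip_width: 0.0682
```

```bash
python3 -c "
from h import *
for i in range(4): a=snap('wrist','w21.png')
b=snap('side','s21.png')
go(.6404,-.0248,.058)
p=robot.get_obs()['position']
rims(a,p[:2],((p[2]+.033,34),)); rings(a,['largest'])
cv2.imwrite('pics/m21.png',cv2.hconcat([cv2.resize(b['color'][180:320,230:380,::-1],(400,320)),cv2.resize(a['color'][100:360,80:440,::-1],(400,320))]))"
```

```text
t 29.52 pos [ 0.6291 -0.1874  0.0578] yaw 0.5239 w 0.0677 F [-0.09  0.83 -1.53] tilt [-0.0075  0.0043 -1.    ]
shift [ 0.0911 -0.1352  0.0004] turn 0.0003
rim 34 2047 0.0903 [ 0.6286 -0.1869] [0. 0.] 0.00031
largest 5568 0.0257 [ 0.6407 -0.0238] [0. 0.] 0.0
```

View pics/m21.png

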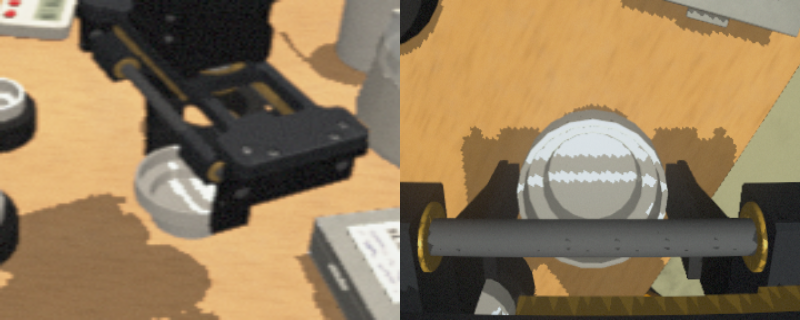

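Request:
{"method": "send_rows", "body": {
  "steps": [0.06,0.013,-0.019,0,0,0.06,0.033,-0.049,0,0,0.06,0.054,-0.08,0,0,0.06,0.074,-0.11,0,0,0.06,0.087,-0.129,0,0,0.06,0.0915,-0.1352,0,0,0.06,0.0915,-0.1352,0.008,0,0.06,0.0915,-0.1352,0.008,0]
}}

```text
time: 30.52
position: [0.64, -0.0256, 0.0494]
tool_rot: [0.966, 0.258, -0.004, -0.003]
ft_force: [0.5, 0.1, -0.9]
grip_width: 0.0682
```

```bash
python3 -c "
from h import *
for i in range(4): a=snap('wrist','w22.png')
go(.6408,-.0246,.008)
p=robot.get_obs()['position']
rims(a,p[:2],((p[2]+.033,34),)); rings(a,['largest'])"
```

```text
t 30.73 pos [ 0.6408 -0.0256  0.0503] yaw 0.5224 w 0.0681 F [-0.77  0.48 -1.29] tilt [-0.0074  0.0042 -1.    ]
shift [ 0.0007 -0.0005  0.0423] turn -0.0012
rim 34 1731 0.0822 [ 0.6403 -0.0251] [0. 0.] 0.00036
largest 3453 0.0255 [ 0.6404 -0.0233] [0.0003 0.    ] 0.0
```

Request:
{"method": "send_rows", "body": {
  "steps": [0.06,0.001,-0.0009,0.005,0,0.06,0.001,-0.0009,0.013,0,0.06,0.001,-0.0009,0.02,0,0.06,0.001,-0.0009,0.026,0,0.06,0.001,-0.0009,0.031,0,0.06,0.001,-0.0009,0.036,0,0.06,0.001,-0.0009,0.04,0,0.06,0.001,-0.0009,0.0405,0]
}}

```text
time: 31.72
position: [0.6407, -0.0241, 0.0095]
tool_rot: [0.966, 0.258, -0.003, -0.003]
ft_force: [0.2, 0.1, -0.6]
grip_width: 0.068
```

```bash
python3 -c "
from h import *
for i in range(3): a=snap('wrist','w23.png')
b=snap('side','s23.png')
go(.6408,-.0241,.0072)
p=robot.get_obs()['position']
rims(a,p[:2],((p[2]+.0322,34),)); rims(b,(.6398,-.026),((p[2]+.0327,34),))
cv2.imwrite('pics/m23.png',cv2.hconcat([cv2.resize(b['color'][150:290,230:380,::-1],(400,320)),cv2.resize(a['color'][100:360,80:440,::-1],(400,320))]))"
```

```text
t 31.93 pos [ 0.6411 -0.0242  0.0101] yaw 0.5224 w 0.0681 F [-0.83  0.52 -1.92] tilt [-0.0069  0.0041 -1.    ]
shift [-0.0002 -0.0002  0.0029] turn -0.0012
rim 34 2039 0.0417 [ 0.6406 -0.0237] [0. 0.] 0.00033
rim 34 109 0.0426 [ 0.6396 -0.0252] [0.0003 0.0003] 0.00117
```

View pics/m23.png

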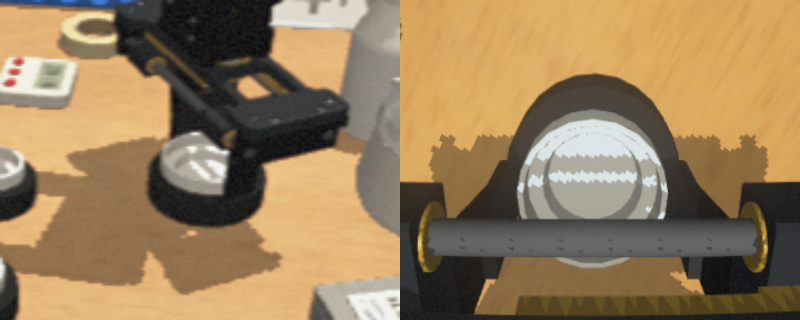

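Centred over the bore with the rim at about 42.3 mm, so 2.3 mm is left to lower before release.

Request:
{"method": "send_rows", "body": {
  "steps": [0.06,0,0,0.001,0,0.06,0,0,0.002,0,0.06,0,0,0.0026,0,0.06,0,0,0.0026,0,0.069,0,0,0.0026,0,0.074,0,0,0.0026,0,0.08,0,0,0.0026,0,0.086,0,0,0.0026,0]
}}

```text
time: 32.92
position: [0.6412, -0.0242, 0.0075]
tool_rot: [0.966, 0.258, -0.003, -0.003]
ft_force: [0.3, 0.5, 0.5]
grip_width: 0.0826
```

Request:
{"method": "send_rows", "body": {
  "steps": [0.086,0,0,0,0,0.086,0,0,-0.015,0,0.086,0,0,-0.04,0,0.086,0,0,-0.08,0,0.086,0,0,-0.12,0,0.086,0,0,-0.12,0]
}}

```text
time: 33.67
position: [0.6453, -0.0253, 0.1326]
tool_rot: [0.966, 0.258, 0.002, -0.001]
ft_force: [0.3, -0.1, 0.3]
grip_width: 0.0862
```

```bash
python3 -c "
from h import *
for i in range(3): a=snap('wrist','w24.png')
b=snap('side','s24.png'); t=snap('top','t24.png')
go(.6408,-.0241,.13)
cs=dict(small=16,medium=22,large=28,largest=34)
for n,c in (('wrist',a),('side',b),('top',t)):
    print(n)
    for k,r in cs.items(): print(k,end=' '); rims(c,EST[k],((.0398,r),))
o=dict(np.load('pics/top0.png.npz'));
d=np.abs(o['color'].astype(int)-t['color'].astype(int)).sum(-1)[200:245,155:228]; print('timer/tape px diff',np.percentile(d,[50,90,99,100]))
cv2.imwrite('pics/m24.png',cv2.resize(cv2.hconcat([b['color'],t['color']])[:,:,::-1],(800,300)))"
```

```text
t 33.92 pos [ 0.6408 -0.0245  0.1262] yaw 0.5224 w 0.0861 F [-0.78 -0.04 -0.28] tilt [-0.0096  0.0047 -0.9999]
shift [ 0.0002 -0.0004 -0.0038] turn -0.0012
wrist
small rim 16 448 0.0395 [0.6403 0.1184] [0. 0.] 2e-05
medium rim 22 368 0.0393 [ 0.4886 -0.0464] [0.0003 0.0003] 5e-05
large rim 28 few 0
largest rim 34 843 0.0393 [ 0.6402 -0.0233] [0. 0.] 2e-05
side
small rim 16 55 0.0397 [0.6392 0.1162] [0.0003 0.0004] 0.00018
medium rim 22 100 0.04 [ 0.4876 -0.0489] [0.0003 0.0003] 0.00012
large rim 28 171 0.0399 [ 0.4859 -0.176 ] [0.0002 0.0002] 0.00012
largest rim 34 158 0.0398 [ 0.6394 -0.0263] [0.0003 0.    ] 0.00018
top
small rim 16 few 6
medium rim 22 few 0
large rim 28 24 0.0394 [ 0.4867 -0.1727] [0.0007 0.0004] 2e-05
largest rim 34 few 0
timer/tape px diff [239. 391. 437. 445.]
```

View pics/m24.png

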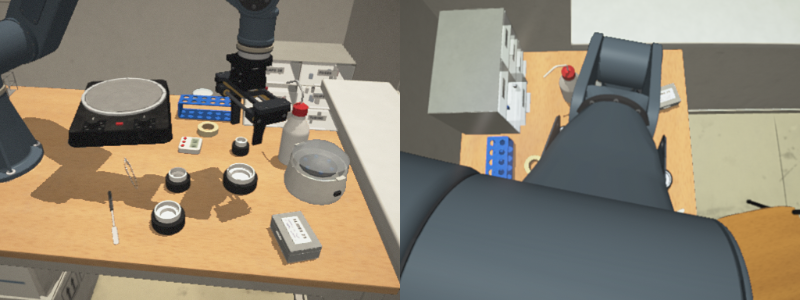

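```bash
python3 -c "
from h import *
o=cv2.imread('pics/side0.png')[165:205,220:265];t=cv2.imread('pics/s24.png')[165:205,220:265]
p=cv2.imread('pics/side0.png')[150:180,245:285];q=cv2.imread('pics/s24.png')[150:180,245:285]
for a,b in ((o,t),(p,q)): print(cv2.phaseCorrelate(*[cv2.cvtColor(x,cv2.COLOR_BGR2GRAY).astype(np.float32) for x in (a,b)]))
o=robot.get_obs(); print(o['time'],np.abs(o['joint_velocities']).max())
from rig import hand_in
print(hand_in())"
```

```text
((0.45604530526988896, 0.010978970153608714), 1.009272689157062)
((0.06894560190321641, -0.04197646306666236), 1.01948613067468)
33.925 0.008076606031177614
the job is handed in; nothing more can be done
None
```

I took the nest apart from the smallest crucible up and seated all four in their rings. The job was handed in at 33.9 s with the gripper open and clear of everything.

- **Seating:** In the last side view, all four rims were 39.7–40.0 mm above the table (40 mm expected). Each crucible's axis was within about 1 mm of its ring's centre.
- **Other cameras:** The wrist camera agreed for the small, medium and largest crucibles. It could not see the large one in its last picture, but it had found that one seated right after release. At the end the arm blocked most of the top view. Its one reading, on the large crucible, was about 3 mm off the side view in y; the cameras differ by 2–3 mm there throughout.
- **Forces:** The wrist force at the end of each move never exceeded about 2 N. I could not read the contact force between crucible and ring directly.
- **Timer and tape:** Both shifted less than half a pixel in the side view, about 1 mm or less.

**Gripper problems:**
- **TCP height:** The visible fingertips sit about 23.5 mm above the reported TCP. My first close on the smallest crucible therefore caught only air, and I corrected all later heights for this.
- **Tool tilt:** A tool tilt of up to about 0.01 rad built up over the moves. It had no visible effect on the seating.

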